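Spindle through the label-roll holder

ROBOT

A 6-joint arm with a two-finger parallel gripper is mounted at the origin on the work surface. World frame = base frame: x ahead of the robot, y to its left, z up, the work surface at z = 0. Lengths are in m, angles in rad, forces in N, time in s.
With the tool pointing down it reaches from about 0.425 to 0.925 m from the base axis. Payload 12.5 kg.
Tool frame: the origin (TCP) lies midway between the tips of the shut fingers; the grasp point (between the pads) lies 19 mm behind it; z points along the fingers, y is the direction in which the jaws open and shut (so a half turn about z gives the same grasp; the last joint's range is limited). The gripper opens to 85 mm and grips with 20 to 120 N. Pads are 22 mm wide; open, the fingers measure 114 mm over their backs; the gripper's body (76 mm by 85 mm) begins 54 mm behind the grasp point. The pads swing forward as they close: fully open they stand 13 mm farther back than shut.
Start: joints at [1.082, 0.491, 1.559, -0, 1.092, -0.106], TCP at [0.233, 0.58, 0.231] pointing down, gripper open.
Joint ranges: [-3.1, 3.1], [-0.84, 2.19], [0.05, 2.79], [-1.13, 4.28], [0.06, 2.93], [-2.69, 2.69]. Speed limits (rad/s): [2.22, 2.22, 2.79, 3.14, 3.14, 3.14].

INTERFACE

Orientations are given as a unit quaternion [w, x, y, z].
In Python, from rig import telemetry, capture, camera_info, r gives the robot as it stands.
- The arm moves only by the tool drive_tool, never from a script. Its argument "steps" is text: rows parted by semicolons, each of 5 numbers parted by spaces: the closure, from 0 (fully open) to 1 (shut), then the shift along the tool's x, y, z in mm, then the turn about the tool's z in degrees. In form: grip tx ty tz roll; .... A call has 1 to 10 rows; each row shifts and turns the pose as measured when the row begins, along the tool's axes as they then stand; what a row does not reach is not made up. A row lasts 1/8 s, in which the tool goes at most 62.5 mm and 10.7 degrees, less where a joint would pass 70% of its speed; a pose out of reach is approached as far as the arm can. A call is refused whole if a number of a shift passes 62.5 or a number of a turn 10.7, either way. A call with a gripper value outside its range is refused whole. The fingers move at their own pace and stop on an object; the grip force is fixed at half the most. Time passes only in rows, so rows that do not move let the fingers close. It gives the time, the measured TCP pose, the force and the opening at its end, in the units of the state.
- telemetry.sense(): the state, without advancing time (a new reading comes with each control period).
- capture(name): name is "scene" or "top" or "wrist"; returns the picture (480x640x3 uint8, red, green, blue); there is no depth.
- camera_info(name): a dict with "fov_y" (degrees; the focal length in pixels is half the picture's height over the tangent of half this angle, whatever the lens; pixels are square), "cx", "cy" (the principal point, pixels), "view" (4x4, takes a point from world to camera coordinates). Camera axes: x right, y down, z forward; pixel columns grow to the right and rows downward; lengths in m; the calibration is good to about 2 mm. A picture is of the moment at which its call begins: read the wrist's pose just before it. camera_info takes no time and is no camera call; for the wrist camera it gives the pose at the moment of the call.
- r.hand_in(): hands the job in, once; it reports no verdict.
The state is a dict: "time": time; "q": joint angles; "qd": joint speeds; "effort": joint torques, N m; "eef_pos": TCP position; "tool_rot": TCP orientation; "force": force on the tool from outside, world axes, zero at the start; "wrist_torque": the same for the moment, N m; "gripper_width": finger opening in m.
Only numpy, scipy, OpenCV 4.12 (cv2) and the standard library are available. Lean on these libraries where they do the work, as an engineer would, in place of code of your own. Each camera call takes 0.05 s, during which the arm holds its last target.

TASK

Fit the spindle to the label-roll holder. It stands on its wooden knob, so first lay it gently on its side on the bench and let go, then take it again by the knob and feed it from either side through one cheek, the core of the roll waiting on the rollers, and the other cheek, until the knob sits against the cheek. Ease it in by feel without forcing it, keep the roll on its rollers, and leave everything else on the bench where it is.

Things in the scene. Friction and masses are not known exactly. Their poses are not given: they have to be found in the camera images.
- holder: plywood label-roll holder screwed to the bench: base 130 x 150 x 16 mm, two upright cheeks 14 mm thick and 92 mm high, 56 mm wide (100 mm below 44 mm height), outer faces at y = -62 and +62 mm, inner at -48 and +48. Each has a straight 18 mm hole; both holes lie on one level line along y, 68 mm above the bench. Two fixed steel rollers carry the roll. Origin under the base's centre, z up
- holder_mid (a point): point on the line of the two holes, midway between the cheeks, 68 mm above the bench; axes as the holder's (y along the hole line)
- roll: white paper label roll, 90 mm across and 70 mm wide, core of 26 mm bore, about 0.4 kg, standing loose on the holder's two rollers between the cheeks, its bore on the line of the holes. y axis along the bore; origin on its rim, 45 mm from the bore's centre
- roll_mid (a point): centre of the label roll (middle of its bore)
- spindle: the holder's spindle: round aluminium shaft, 16 mm diameter, 150 mm long, last 4 mm tapered to 12 mm, fixed in an eight-sided wooden knob 40 mm across flats and 40 mm long; about 0.17 kg. It stands upright on its knob at the start. Origin at the centre of the knob's outer end, z along the shaft to the tip. Laid on the bench it rests on a flat of the knob and on the tip, the tip 5 degrees low
- spindle_knob (a point): centre of the spindle's knob, 20 mm from its outer end; flats of the knob face the spindle's +x, +y and every 45 degrees
- spindle_tip (a point): tip of the spindle's shaft, 190 mm from the knob's outer end; when the spindle is home it stands 26 mm out of the far cheek
- spindle_mid (a point): point on the shaft's axis 62 mm from the knob's inner face; it meets holder_mid when the spindle is home, from whichever side
- trophy: small silver cup with two thin handles on a round dark wooden foot, 68 mm across, 134 mm high, about 90 mm over the handles; bystander; origin at the centre of its underside
- cleaner: white bottle of surface cleaner with a grey cap, 54 mm across, 140 mm high; bystander; origin at the centre of its underside
- spare_roll: second label roll lying flat, 90 mm across, 70 mm high; bystander; origin at the centre of its underside
- screwdriver: screwdriver with a black handle, 190 mm long, 26 mm thick, lying along its x axis, handle to -x; bystander; origin under its middle
- blanks: small stack of metal name-plate blanks, 60 x 90 x 15 mm; bystander; origin at the centre of its underside
- carton: small closed cardboard carton, 120 x 160 x 75 mm; bystander; origin at the centre of its underside
- plinth: dark stepped wooden trophy plinth, 90 x 90 x 40 mm; bystander; origin at the centre of its underside

How it is judged:
On the way:
1. the spindle lies on its side on the bench, let go and still (angle between spindle's own z axis and vertical between 1.4 and 1.8 rad and height (world z) of spindle_tip below 0.02 m and height (world z) of spindle_knob below 0.03 m and contact force between the fingers and spindle below 0.1 N and linear speed of spindle below 0.03 m/s), for 0.2 s.
At the end, for the whole second after the job is handed in: The spindle runs through both cheeks and the roll's core along the line of the holes (within 0.06 rad), with its knob home against a cheek (spindle_mid within 7 mm of holder_mid); the roll still stands on its rollers (its centre within 8 mm of the hole line); everything is released and at rest (distance between spindle_mid and holder_mid below 0.007 m and angle between the z axis of spindle and the y axis of holder, either way round below 0.06 rad and x of roll_mid in the frame of holder_mid between -0.008 and 0.008 m and z of roll_mid in the frame of holder_mid between -0.008 and 0.008 m and contact force between the fingers and spindle below 0.1 N and linear speed of each of spindle, roll below 0.02 m/s); the robot touches nothing.
It fails at once if the spindle is dropped or knocked over (turning faster than 8 rad/s) (angular speed of spindle above 8 rad/s).
It fails at once if the spindle is forced against the holder (over 100 N) (contact force between spindle and holder above 100 N).
It fails at once if a bystander is moved by more than 30 mm (distance of any of trophy, cleaner, spare_roll, screwdriver, blanks, carton, plinth from where it was at the start of the episode above 0.03 m).
It fails at once if a standing bystander is tipped over (angle between any of trophy, cleaner, spare_roll's own z axis and vertical above 0.5 rad).
It also fails if it takes over 54 s, if anything falls off the work surface, if the arm or the gripper's body presses on something with over 40 N, if the wrist force passes 120 N, or if a joint passes its speed limit or range.

## Working session

There is one attempt and no reset: what is moved stays moved. The work goes in short steps, Python scripts to look and compute and a tool call to move; the robot and the scene stay as the last step left them, time stands still between calls to the robot, and variables do not carry over. Pictures are saved under pics/ and viewed, and the job is handed in when it is done.

Besides the shell and the picture viewer there is one more tool, called after ">>>" by a JSON object that holds its "api" and its "payload". drive_tool: Moves the arm, as the interface text tells. Its arguments: {"type":"object","properties":{"steps":{"type":"string"}},"required":["steps"]}

```bash
ls; mkdir -p pics; python3 - <<'E'
from rig import telemetry, capture, camera_info, r
import cv2
for n in ("scene","top","wrist"):
    i=camera_info(n); print(n,i)
    cv2.imwrite(f"pics/{n}0.png",capture(n)[:,:,::-1])
print(telemetry.sense())
E
```

```text
pics
scene {'fov_y': 47.03371762162519, 'cx': 331.072254621947, 'cy': 244.28219927075773, 'view': array([[ 0.86949195,  0.49354765, -0.01986132, -0.50196985],
       [ 0.25830868, -0.48860445, -0.83339205,  0.02145816],
       [-0.42102302,  0.71949733, -0.55232528,  1.81411799],
       [ 0.        ,  0.        ,  0.        ,  1.        ]])}
top {'fov_y': 51.01741429076898, 'cx': 310.6932554866511, 'cy': 245.85829203273425, 'view': array([[ 0.01227015, -0.9998341 ,  0.01346184,  0.04032077],
       [-0.99139707, -0.01391891, -0.13014654,  0.57067118],
       [ 0.13031232, -0.01174911, -0.99140338,  1.38206495],
       [ 0.        ,  0.        ,  0.        ,  1.        ]])}
wrist {'fov_y': 61.51192705036381, 'cx': 326.13976115267974, 'cy': 239.29989920719012, 'view': array([[ 3.73498628e-01,  9.27630535e-01, -6.05078163e-04,
        -6.24299953e-01],
       [ 8.87511191e-01, -3.57155177e-01,  2.91142687e-01,
        -3.88642639e-02],
       [ 2.69856740e-01, -1.09278408e-01, -9.56679450e-01,
         3.78785523e-01],
       [ 0.00000000e+00,  0.00000000e+00,  0.00000000e+00,
         1.00000000e+00]])}
{'time': 0.15, 'q': array([ 1.08237332e+00,  4.91394365e-01,  1.55929610e+00,  5.11992643e-05,
        1.09171013e+00, -1.05621925e-01]), 'qd': array([ 0.00035659, -0.00104496, -0.00103881, -0.00049865, -0.00112076,
       -0.00101794]), 'effort': array([ 1.66693233e-03, -6.18708444e+01, -2.61693978e+01, -8.51975778e-05,
        3.23439439e-03,  1.17762627e-05]), 'eef_pos': array([0.23335605, 0.57963046, 0.23088319]), 'tool_rot': array([-1.39950435e-04,  1.90245624e-01,  9.81736441e-01, -3.79635392e-04]), 'force': array([-1.00989878,  0.14692017,  0.13821691]), 'wrist_torque': array([0.03515572, 0.01610182, 0.02823953]), 'gripper_width': 0.08578803385409528}
```

View pics/scene0.png

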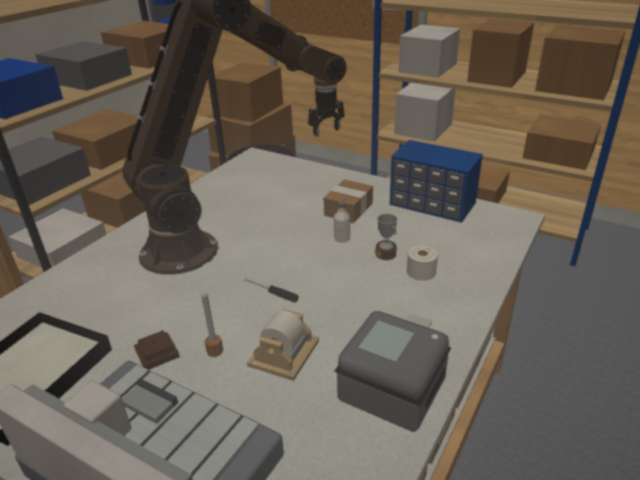

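View pics/top0.png

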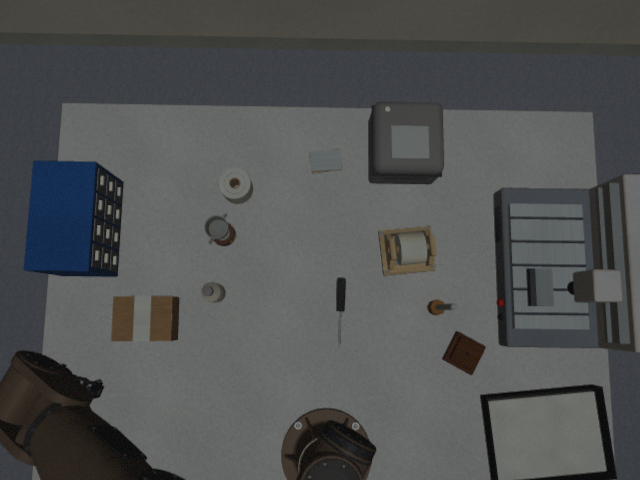

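View pics/wrist0.png

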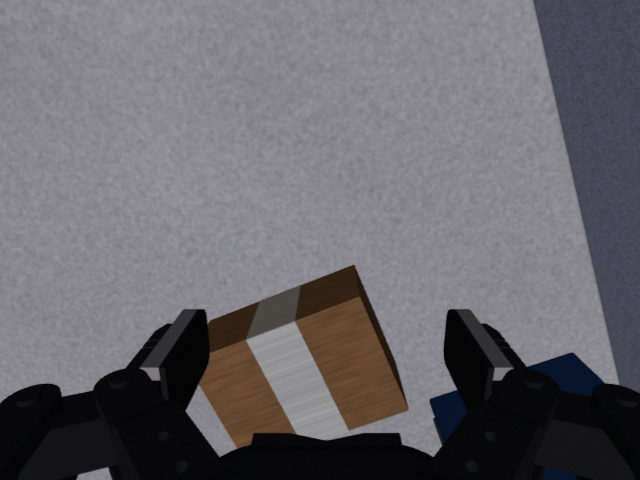

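The scene shows the spindle standing at top-view (436,307). The holder is at (407,250) with its hole line roughly along image horizontal (world y), and the screwdriver is at (340,310). The plinth is at (463,352), and there's a machine right of column 498. I'll zoom in.

```bash
cat > h.py <<'E'
import numpy as np, cv2
from rig import telemetry, capture, camera_info, r
def K(i): return 240/np.tan(np.radians(i['fov_y'])/2)
def proj(i,P):
    P=np.atleast_2d(P); c=(i['view']@np.c_[P,np.ones(len(P))].T).T
    return np.c_[i['cx']+K(i)*c[:,0]/c[:,2], i['cy']+K(i)*c[:,1]/c[:,2]]
def ray(i,u,v):
    R=i['view'][:3,:3]; t=i['view'][:3,3]
    return -R.T@t, R.T@np.array([(u-i['cx'])/K(i),(v-i['cy'])/K(i),1])
def atz(i,u,v,z):
    o,d=ray(i,u,v); return o+d*(z-o[2])/d[2]
def crop(img,x0,y0,x1,y1,s,name):
    cv2.imwrite(name,cv2.resize(img[y0:y1,x0:x1],None,fx=s,fy=s,interpolation=cv2.INTER_CUBIC))
E
python3 - <<'E'
from h import *
a=cv2.imread('pics/top0.png'); crop(a,330,210,530,360,4,'pics/t1.png')
a=cv2.imread('pics/scene0.png'); crop(a,130,270,330,400,4,'pics/s1.png')
i=camera_info('top')
for n,u,v,z in [('hold L',380,232,.016),('knobbase',434,308,.02),('tip',452,306,.19),('plinth',463,352,.04),('sd',341,300,.01),('roll',408,248,.11),('mach',500,300,.05)]:
    print(n,atz(i,u,v,z).round(3))
print('wristcam', np.linalg.inv(camera_info('wrist')['view'])[:3,3])
E
```

```text
hold L [ 0.616 -0.151  0.016]
knobbase [ 0.401 -0.302  0.02 ]
tip [ 0.404 -0.303  0.19 ]
plinth [ 0.281 -0.375  0.04 ]
sd [ 0.42 -0.04  0.01]
roll [ 0.558 -0.212  0.11 ]
mach [ 0.424 -0.478  0.05 ]
wristcam [0.16545685 0.60664518 0.37339405]
```

View pics/t1.png

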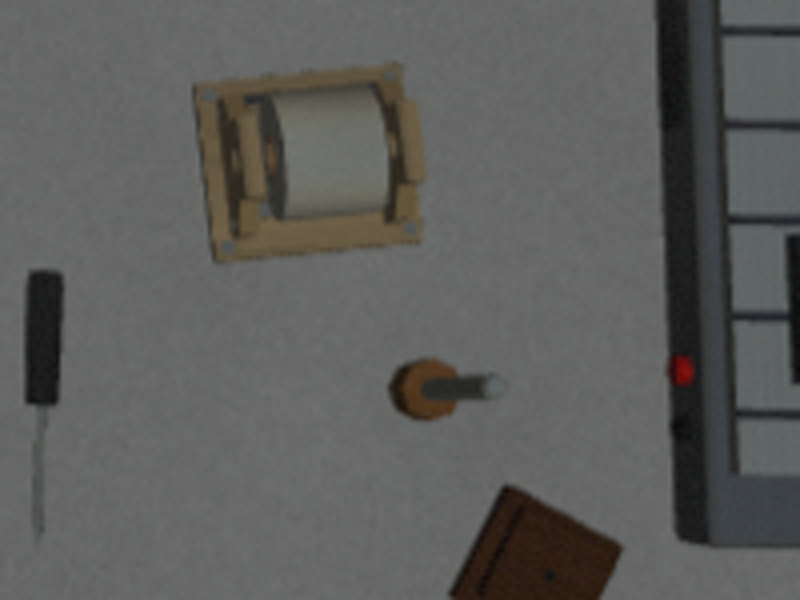

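View pics/s1.png

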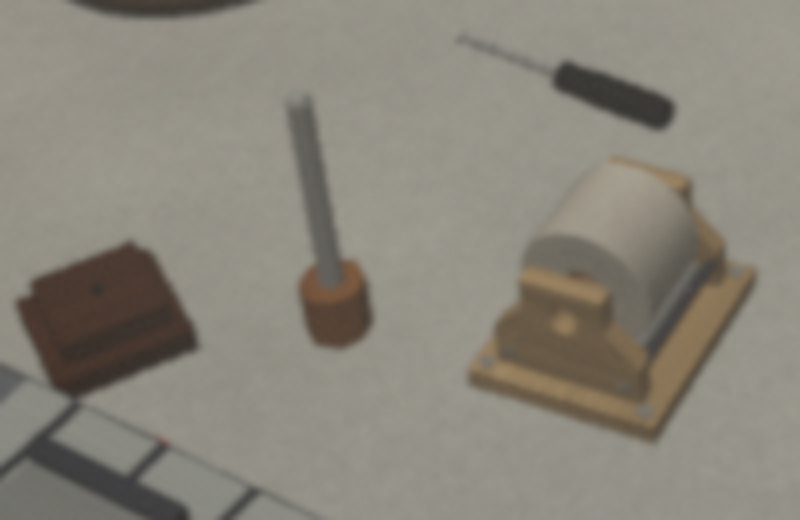

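```bash
cat >> h.py <<'E'
def psi_of(q):
    w,x,y,z=q; return np.degrees(np.arctan2(2*(x*y+w*z),1-2*(y*y+z*z)))
def plan(wps,grip,step=50,turn=10):
    """wps: list of (x,y,z,psi)"""
    s=telemetry.sense(); p=np.array(s['eef_pos']); ps=psi_of(s['tool_rot'])
    print('now',p.round(4),round(ps,2),'w',round(s['gripper_width'],4),'F',np.round(s['force'],2),'t',s['time'])
    out=[]
    for x,y,z,t in wps:
        if t is None: t=ps
        d=np.array([x,y,z])-p; dt=(t-ps+180)%360-180
        n=int(max(np.ceil(np.linalg.norm(d)/(step/1e3)),np.ceil(abs(dt)/turn),1))
        for k in range(n):
            c,si=np.cos(np.radians(ps)),np.sin(np.radians(ps))
            w=d/n*1000
            out.append(f"{grip} {w@[c,si,0]:.0f} {w@[si,-c,0]:.0f} {-w[2]:.0f} {-dt/n:.1f}")
            ps+=dt/n
        p=np.array([x,y,z])
    for k in range(0,len(out),10): print('; '.join(out[k:k+10]))
E
python3 - <<'E'
from h import *
plan([(.42,.35,.28,130),(.5,.12,.30,96),(.5,-.06,.30,96)],0,step=60)
i=camera_info('top')
c=[(378.75,231.25),(430,225.75),(435,270.5),(383.75,275.5)]
P=np.array([atz(i,u,v,.016) for u,v in c]);print(P.round(4),P.mean(0))
for a,b in ((0,1),(1,2),(2,3),(3,0)):
    d=P[b]-P[a]; print(np.linalg.norm(d),np.degrees(np.arctan2(d[1],d[0])))
E
```

```text
now [0.2334 0.5796 0.2309] 158.07 w 0.0858 F [-1.01  0.15  0.14] t 0.15
0 -52 -29 -10 5.6; 0 -54 -23 -10 5.6; 0 -56 -18 -10 5.6; 0 -58 -12 -10 5.6; 0 -59 -7 -10 5.6; 0 -46 -17 -4 6.8; 0 -47 -12 -4 6.8; 0 -48 -6 -4 6.8; 0 -49 -0 -4 6.8; 0 -48 5 -4 6.8
0 -60 -6 -0 -0.0; 0 -60 -6 -0 -0.0; 0 -60 -6 -0 -0.0
[[ 0.618  -0.1479  0.016 ]
 [ 0.6363 -0.2963  0.016 ]
 [ 0.5069 -0.3082  0.016 ]
 [ 0.4907 -0.1615  0.016 ]] [ 0.56296213 -0.22844972  0.016     ]
0.1494842163731441 -82.9968806213521
0.12991289095469175 -174.74542261979815
0.14758501893697468 96.31324848959827
0.12809191383231744 6.084255817214597
```

>>> {"api": "drive_tool", "payload": {"steps": "0 -52 -29 -10 5.6; 0 -54 -23 -10 5.6; 0 -56 -18 -10 5.6; 0 -58 -12 -10 5.6; 0 -59 -7 -10 5.6; 0 -46 -17 -4 6.8; 0 -47 -12 -4 6.8; 0 -48 -6 -4 6.8; 0 -49 0 -4 6.8; 0 -48 5 -4 6.8"}}

```text
time: 1.4
eef_pos: [0.501, 0.1063, 0.3012]
tool_rot: [0.0, 0.68, 0.734, -0.002]
force: [-0.1, 0.6, 0.3]
gripper_width: 0.0858
```

>>> {"api": "drive_tool", "payload": {"steps": "0 -60 -6 0 0; 0 -55 -6 0 0; 0 -52 -6 0 0; 0 0 0 0 0"}}

```text
time: 1.9
eef_pos: [0.4954, -0.0697, 0.3013]
tool_rot: [0.0, 0.682, 0.732, -0.002]
force: [-0.5, 0.7, 0.2]
gripper_width: 0.0854
```

```bash
python3 - <<'E'
from h import *
import pickle
i=camera_info('wrist'); a=capture('wrist'); cv2.imwrite('pics/w1.png',a[:,:,::-1]); pickle.dump(i,open('w1.pkl','wb'))
s=telemetry.sense(); print(s['eef_pos'],psi_of(s['tool_rot']),np.linalg.norm(s['qd']))
E
```

```text
[ 0.49543355 -0.06826132  0.30129288] 94.13021143583266 0.057088018085252164
```

View pics/w1.png

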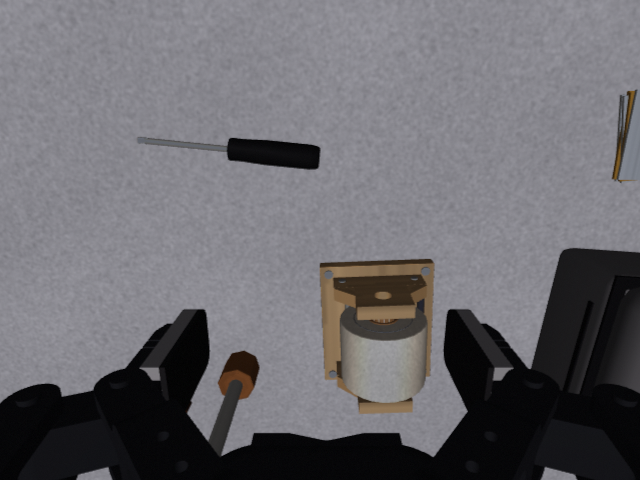

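```bash
python3 - <<'E'
from h import *
a=cv2.imread('pics/w1.png'); crop(a,305,250,455,420,4.6,'pics/w1a.png') ; crop(a,200,340,270,410,8,'pics/w1b.png')
E
```

```text
(no output)
```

View pics/w1a.png

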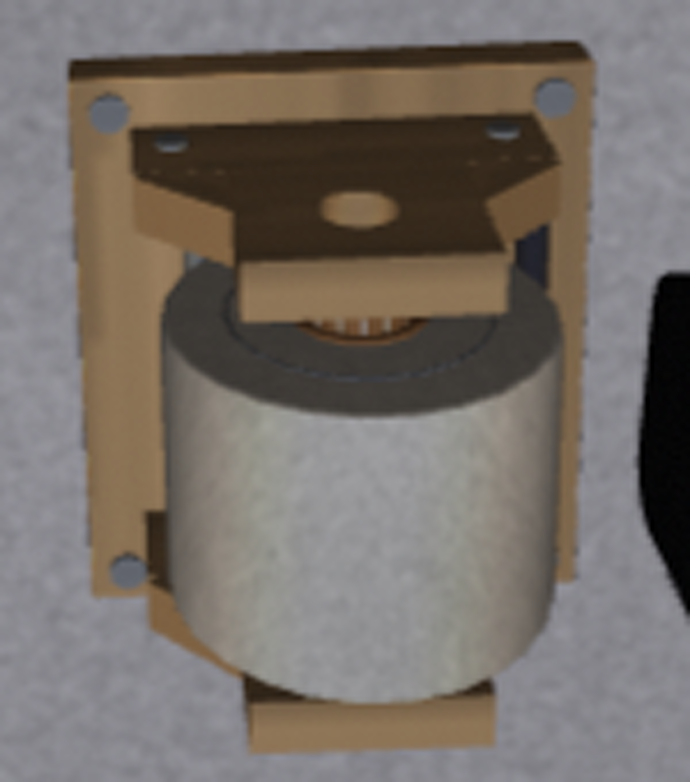

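View pics/w1b.png

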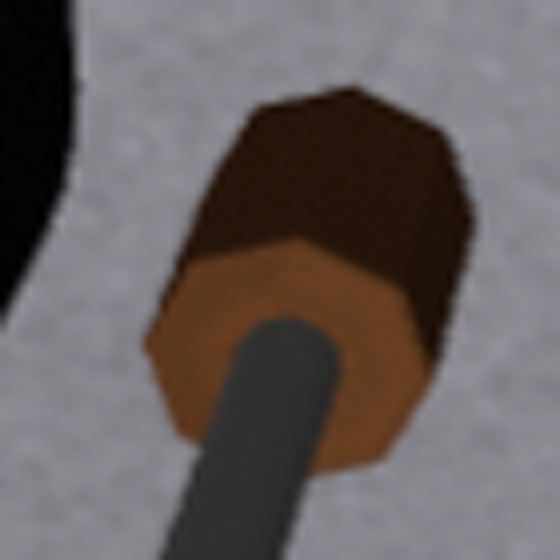

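```bash
python3 - <<'E'
from h import *
import pickle
from scipy.optimize import least_squares
i=pickle.load(open('w1.pkl','rb')); t=camera_info('top')
M=np.array([[-65,75,16],[65,75,16],[-65,-75,16],[65,-75,16],[-28,62,92],[28,62,92],[-28,48,92],[28,48,92],[0,62,68],[-28,-62,92],[28,-62,92]])/1e3
U=np.array([[72,82],[593,66],[92,597],[575,580],[240,262],[508,250],[242,322],[508,312],[360,208],[252,752],[493,746]])/4.6+[305,250]
Mt=M[:4];Ut=np.array([(383.75,275.5),(378.75,231.25),(435,270.5),(430,225.75)]); Ut=np.array([(383.75,275.5),(378.75,231.25),(435,270.5),(430,225.75)])
def T(p,M):
    c,s=np.cos(p[2]),np.sin(p[2]); return np.c_[p[0]+c*M[:,0]-s*M[:,1],p[1]+s*M[:,0]+c*M[:,1],M[:,2]]
for use in ('w','wt'):
    f=lambda p: np.r_[(proj(i,T(p,M))-U).ravel(),(proj(t,T(p,Mt))-Ut).ravel()*(use=='wt')]
    s=least_squares(f,[.563,-.228,.1],loss='soft_l1'); print(use,s.x[:2].round(4),np.degrees(s.x[2]).round(2)); print(f(s.x).reshape(-1,2).round(1).tolist())
V=np.array([(188,262),(300,238),(405,292),(437,372),(380,460),(180,435),(145,342)])/8+[200,340]
P=np.array([atz(i,u,v,.04)[:2] for u,v in V])
R=.02/np.cos(np.pi/8)
ang0=[0,1,2,3,4,6,7]
def g(p): 
    a=p[2]-np.radians(45)*np.array(ang0); return (np.c_[p[0]+R*np.cos(a),p[1]+R*np.sin(a)]-P).ravel()*1e3
c=P.mean(0); a0=np.arctan2(*(P[0]-c)[::-1]); s=least_squares(g,[*c,a0]); print('knob',s.x[:2].round(4),'vertex deg',np.degrees(s.x[2])%45,'flat normal',(np.degrees(s.x[2])+22.5)%45, np.abs(s.fun).max())
tc=np.array([(424,389.5)])/4+[330,210]; print('top knobtop',atz(t,*tc[0],.04))
print('top tip',atz(t,494/4+330,387/4+210,.19))
E
```

```text
w [ 0.5676 -0.228 ] 6.36
[[-1.0, -0.6], [0.8, -1.3], [0.0, 0.3], [-0.0, 0.6], [0.1, -0.1], [0.2, 0.5], [-0.1, -0.0], [-0.1, 0.1], [-0.1, 0.0], [-0.5, 0.3], [0.5, -0.1], [-0.0, -0.0], [-0.0, -0.0], [0.0, -0.0], [-0.0, -0.0]]
wt [ 0.5674 -0.228 ] 6.3
[[-1.1, -0.6], [0.7, -1.3], [-0.2, 0.3], [-0.2, 0.7], [0.0, -0.1], [0.1, 0.5], [-0.2, -0.0], [-0.2, 0.2], [-0.2, 0.0], [-0.7, 0.3], [0.3, -0.1], [-0.3, -1.4], [-0.6, -2.0], [0.5, -1.4], [-0.3, -1.4]]
knob [ 0.4062 -0.3067] vertex deg 41.05180647787958 flat normal 18.55180647787958 1.2229858682899497
top knobtop [ 0.40210863 -0.302634    0.04      ]
top tip [ 0.40238112 -0.30706776  0.19      ]
```

```bash
python3 - <<'E'
from h import *
plan([(.405,-.306,.30,108.5)],0,step=50)
E
```

```text
now [ 0.4954 -0.0683  0.3013] 94.13 w 0.0854 F [ 0.29  0.2  -0.95] t 1.95
0 -38 -18 0 -2.4; 0 -38 -19 0 -2.4; 0 -37 -21 0 -2.4; 0 -36 -23 0 -2.4; 0 -35 -24 0 -2.4; 0 -34 -25 0 -2.4
```

>>> {"api": "drive_tool", "payload": {"steps": "0 -38 -18 0 -2.4; 0 -38 -19 0 -2.4; 0 -37 -21 0 -2.4; 0 -36 -23 0 -2.4; 0 -35 -24 0 -2.4; 0 -34 -25 0 -2.4; 0 0 0 0 0"}}

```text
time: 2.82
eef_pos: [0.4078, -0.3052, 0.3015]
tool_rot: [-0.001, 0.576, 0.817, -0.001]
force: [-0.4, 0.1, -0.2]
gripper_width: 0.0852
```

```bash
cat >> h.py <<'E'
def shot(n,tag):
    i=camera_info(n); a=capture(n)[:,:,::-1]; cv2.imwrite(f'pics/{tag}.png',a)
    import pickle; pickle.dump(i,open(f'{tag}.pkl','wb')); return i,a
E
python3 - <<'E'
from h import *
i,a=shot('wrist','w2')
s=telemetry.sense(); print(s['eef_pos'],psi_of(s['tool_rot']),np.linalg.norm(s['qd']))
p=s['eef_pos']; print('tcp px',proj(i,p), 'pred tip',proj(i,[[.405,-.306,.19],[.402,-.305,.19]]))
E
```

```text
[ 0.40807487 -0.30412015  0.30156481] 109.6771504315135 0.03815748334437015
tcp px [[326.23751755 310.08766308]] pred tip [[321.17465693 233.02318128]
 [317.35835098 230.15274893]]
```

View pics/w2.png

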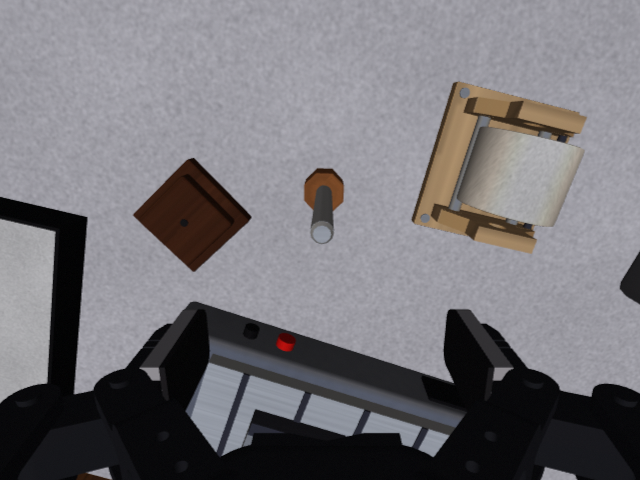

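```bash
python3 - <<'E'
from h import *
a=cv2.imread('pics/w2.png'); crop(a,290,155,355,255,7,'pics/w2a.png')
plan([(.405,-.306,.20,108.5),(.405,-.306,.126,108.5)],0,step=40)
E
```

```text
now [ 0.4081 -0.3041  0.3016] 109.68 w 0.0854 F [-0.25 -0.19 -0.18] t 2.875
0 -0 -1 34 0.4; 0 -0 -1 34 0.4; 0 -0 -1 34 0.4; 0 0 0 37 -0.0; 0 0 0 37 -0.0
```

View pics/w2a.png

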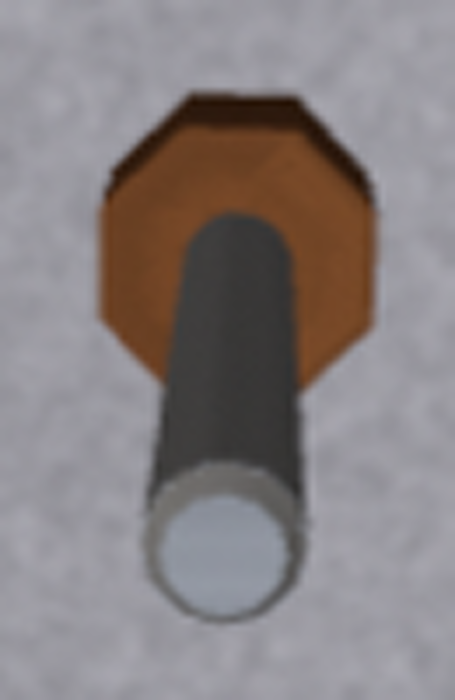

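>>> {"api": "drive_tool", "payload": {"steps": "0 0 -1 34 0.3; 0 -1 -1 34 0.3; 0 -1 -1 34 0; 0 0 0 37 0; 0 0 0 35 0; 0 0 0 0 0"}}

```text
time: 3.62
eef_pos: [0.4108, -0.2976, 0.1243]
tool_rot: [0.0, 0.577, 0.817, -0.0]
force: [-0.0, -0.7, 0.3]
gripper_width: 0.0853
```

```bash
python3 - <<'E'
from h import *
plan([(.405,-.306,.126,108.5)],0,step=40)
i,a=shot('wrist','w3')
E
```

```text
now [ 0.4108 -0.2976  0.1243] 109.54 w 0.0853 F [-0.04 -0.65  0.29] t 3.625
0 -6 -8 -2 1.0
```

View pics/w3.png

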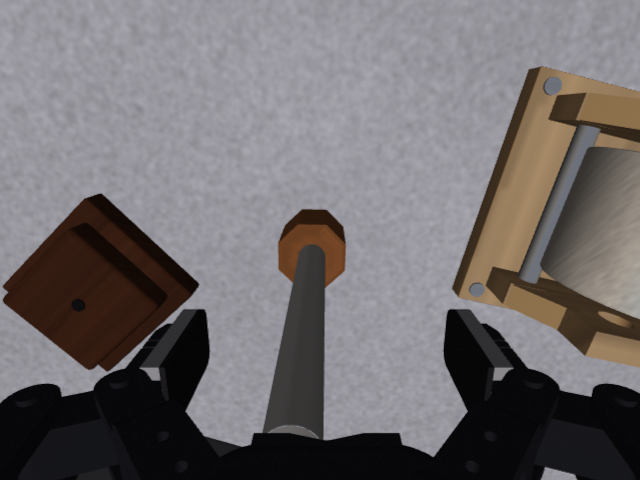

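>>> {"api": "drive_tool", "payload": {"steps": "0 -6 -8 -1 0.5; 0 0 0 0 0"}}

```text
time: 3.92
eef_pos: [0.4068, -0.307, 0.1295]
tool_rot: [0.003, 0.58, 0.814, -0.001]
force: [0.5, 0.0, -0.2]
gripper_width: 0.0855
```

```bash
python3 - <<'E'
from h import *
plan([(.405,-.306,.126,108.5)],0,step=40)
E
```

```text
now [ 0.4068 -0.307   0.1295] 109.07 w 0.0855 F [ 0.51  0.01 -0.16] t 3.925
0 2 -1 3 0.6
```

Well centred. Close; gently first.

>>> {"api": "drive_tool", "payload": {"steps": "0.5 0 -1 3 0.5; 0.7 0 0 0 0; 1 0 0 0 0; 1 0 0 0 0; 1 0 0 0 0; 1 0 0 0 0"}}

```text
time: 4.68
eef_pos: [0.4059, -0.3079, 0.1279]
tool_rot: [0.005, 0.584, 0.812, -0.001]
force: [-0.5, 0.2, 0.2]
gripper_width: 0.0145
```

```bash
python3 - <<'E'
from h import *
plan([(.405,-.306,.126,108.5)],1,step=40)
i,a=shot('wrist','w4')
E
```

```text
now [ 0.4059 -0.3079  0.1279] 108.49 w 0.0145 F [-0.46  0.16  0.17] t 4.675
1 2 -0 2 -0.0
```

View pics/w4.png

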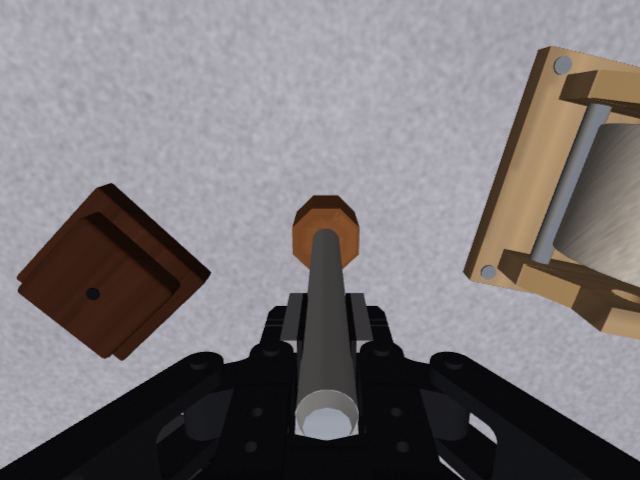

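```bash
python3 - <<'E'
from h import *
plan([(.406,-.308,.153,108.5),(.44,-.085,.150,96.4)],1,step=38)
E
```

```text
now [ 0.4059 -0.3078  0.1279] 108.5 w 0.0144 F [-0.2   0.61  0.75] t 4.725
1 -0 0 -25 -0.0; 1 33 17 1 2.0; 1 34 16 1 2.0; 1 35 15 1 2.0; 1 35 14 1 2.0; 1 36 12 1 2.0; 1 36 11 1 2.0
```

>>> {"api": "drive_tool", "payload": {"steps": "1 0 0 -15 0; 1 0 0 -12 0; 1 33 16 0 2; 1 34 16 0 2; 1 35 15 0 2; 1 35 14 0 2; 1 36 12 0 2; 1 36 11 0 2; 1 0 0 0 0"}}

```text
time: 5.85
eef_pos: [0.4415, -0.0789, 0.1611]
tool_rot: [0.008, 0.669, 0.743, 0.001]
force: [0.3, -1.1, -1.9]
gripper_width: 0.0145
```

```bash
python3 - <<'E'
from h import *
plan([(.44,-.085,.130,96.4)],1,step=38)
i,a=shot('wrist','w5')
E
```

```text
now [ 0.4415 -0.0789  0.1611] 96.0 w 0.0145 F [ 0.26 -1.1  -1.89] t 5.85
1 -6 -2 31 -0.4
```

View pics/w5.png

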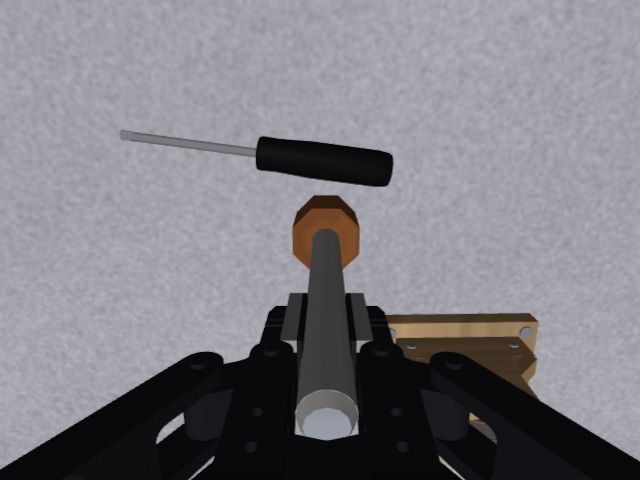

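```bash
python3 - <<'E'
from h import *
import pickle
i=pickle.load(open('w5.pkl','rb'))
for u,v in ((258,170),(325,183),(392,184),(388,322)): print(atz(i,u,v,.010).round(3))
plan([(.445,-.105,.135,96.4)],1,step=16)
E
```

```text
[ 0.392 -0.049  0.01 ]
[ 0.441 -0.053  0.01 ]
[ 0.49  -0.049  0.01 ]
[ 0.504 -0.161  0.01 ]
now [ 0.4416 -0.0799  0.1611] 95.98 w 0.0145 F [-0.39 -0.41 -2.13] t 5.9
1 -8 0 9 -0.1; 1 -8 0 9 -0.1; 1 -8 0 9 -0.1
```

>>> {"api": "drive_tool", "payload": {"steps": "1 -10 0 7 0; 1 -8 0 9 0; 1 -8 0 9 0; 1 0 0 0 0; 1 0 0 3 0; 1 0 0 2 0"}}

```text
time: 6.65
eef_pos: [0.4447, -0.111, 0.1294]
tool_rot: [0.008, 0.671, 0.742, 0.001]
force: [-0.1, -0.6, -1.6]
gripper_width: 0.0143
```

>>> {"api": "drive_tool", "payload": {"steps": "1 0 0 2 0; 1 0 0 1 0"}}

```text
time: 6.9
eef_pos: [0.4457, -0.1111, 0.1278]
tool_rot: [0.01, 0.67, 0.742, 0.001]
force: [-3.6, 0.3, 20.0]
gripper_width: 0.0145
```

>>> {"api": "drive_tool", "payload": {"steps": "1 -6 0 0 0; 1 -6 0 0 0"}}

```text
time: 7.15
eef_pos: [0.4471, -0.1229, 0.1285]
tool_rot: [0.01, 0.67, 0.743, 0.001]
force: [0.4, 1.0, -2.4]
gripper_width: 0.0145
```

```bash
python3 - <<'E'
from h import *
plan([(.445,-.105,.135,96.4)],1,step=16)
i,a=shot('wrist','w6')
i,b=shot('scene','s6')
crop(b,180,200,340,320,4,'pics/s6a.png')
E
```

```text
now [ 0.4471 -0.1229  0.1285] 95.9 w 0.0145 F [ 0.38  1.02 -2.44] t 7.15
1 9 -0 -3 -0.3; 1 9 -0 -3 -0.3
```

View pics/w6.png

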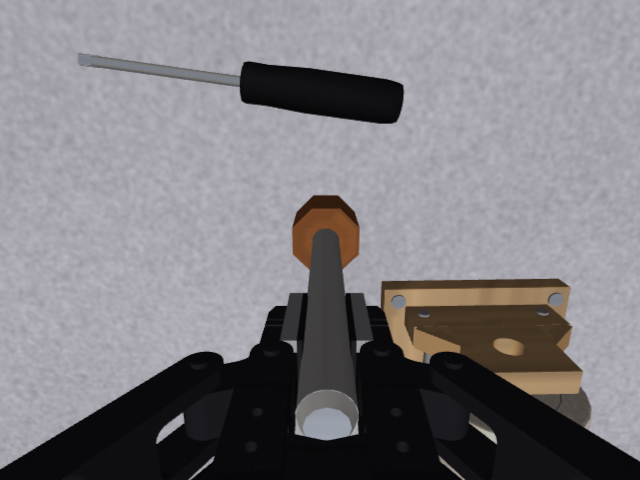

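View pics/s6a.png

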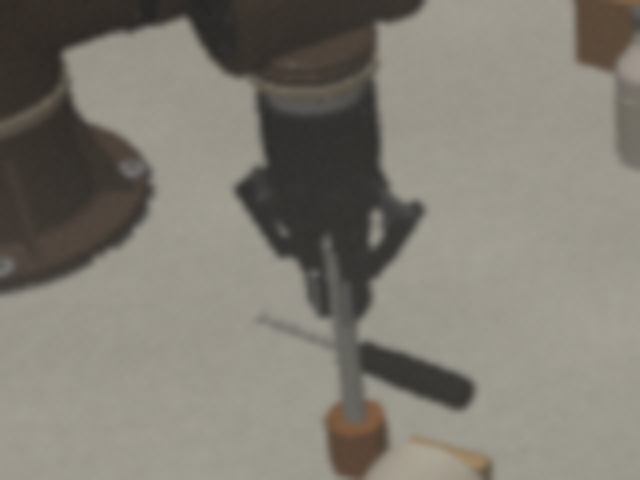

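>>> {"api": "drive_tool", "payload": {"steps": "1 -3 0 3 0; 1 -8 0 2 0; 1 -8 0 2 0"}}

```text
time: 7.62
eef_pos: [0.4516, -0.1428, 0.1266]
tool_rot: [0.014, 0.67, 0.742, 0.003]
force: [-4.5, 3.9, 22.1]
gripper_width: 0.0149
```

```bash
python3 - <<'E'
from h import *
plan([(.445,-.105,.135,96.4)],1,step=16)
i,a=shot('wrist','w7')
E
```

```text
now [ 0.4516 -0.1428  0.1266] 95.85 w 0.0149 F [-4.46  3.88 22.09] t 7.625
1 13 -1 -3 -0.2; 1 13 -1 -3 -0.2; 1 13 -1 -3 -0.2
```

View pics/w7.png

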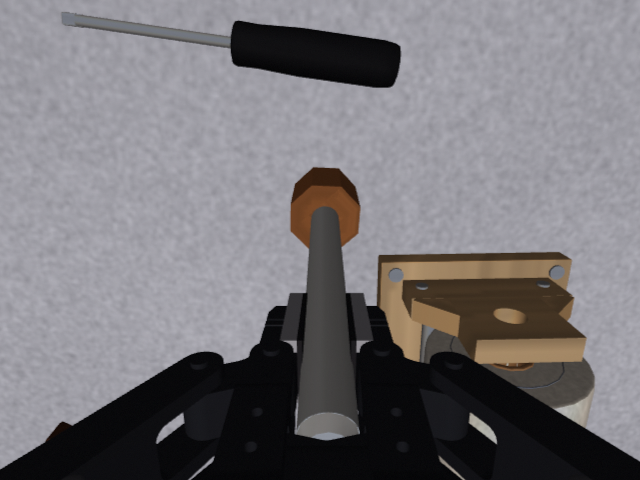

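>>> {"api": "drive_tool", "payload": {"steps": "1 -8 0 2 0; 1 -8 0 2 0; 1 -8 0 2 0"}}

```text
time: 8.05
eef_pos: [0.455, -0.1678, 0.1231]
tool_rot: [0.016, 0.67, 0.742, 0.004]
force: [-1.0, 2.9, 5.7]
gripper_width: 0.0148
```

```bash
python3 - <<'E'
from h import *
plan([(.445,-.105,.135,96.4)],1,step=16)
i,a=shot('wrist','w8')
E
```

```text
now [ 0.455  -0.1678  0.1231] 95.83 w 0.0148 F [-0.95  2.87  5.74] t 8.05
1 13 -1 -2 -0.1; 1 13 -1 -2 -0.1; 1 13 -1 -2 -0.1; 1 13 -1 -2 -0.1; 1 13 -1 -2 -0.1
```

View pics/w8.png

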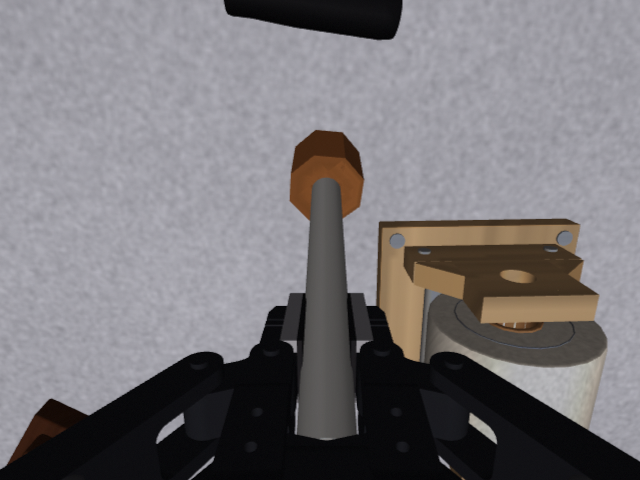

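>>> {"api": "drive_tool", "payload": {"steps": "1 0 0 -6 0; 1 0 -16 0 0; 1 0 -16 0 0; 1 0 0 4 0; 1 0 0 2 0"}}

```text
time: 8.72
eef_pos: [0.4208, -0.1722, 0.1225]
tool_rot: [0.016, 0.67, 0.742, 0.003]
force: [-2.8, -2.8, 25.7]
gripper_width: 0.0144
```

>>> {"api": "drive_tool", "payload": {"steps": "1 -11 0 4 0; 1 -11 0 5 0; 1 -11 0 6 0; 1 -11 0 6 0"}}

```text
time: 9.22
eef_pos: [0.4279, -0.2181, 0.1042]
tool_rot: [0.019, 0.67, 0.742, 0.004]
force: [-2.1, 2.0, 2.0]
gripper_width: 0.0148
```

```bash
python3 - <<'E'
from h import *
plan([(.445,-.105,.135,96.4)],1,step=16)
i,a=shot('wrist','w9')
E
```

```text
now [ 0.4279 -0.2181  0.1042] 95.88 w 0.0148 F [-2.09  2.02  2.05] t 9.225
1 14 4 -4 -0.1; 1 14 4 -4 -0.1; 1 14 4 -4 -0.1; 1 14 4 -4 -0.1; 1 14 4 -4 -0.1; 1 14 4 -4 -0.1; 1 14 4 -4 -0.1; 1 14 4 -4 -0.1
```

View pics/w9.png

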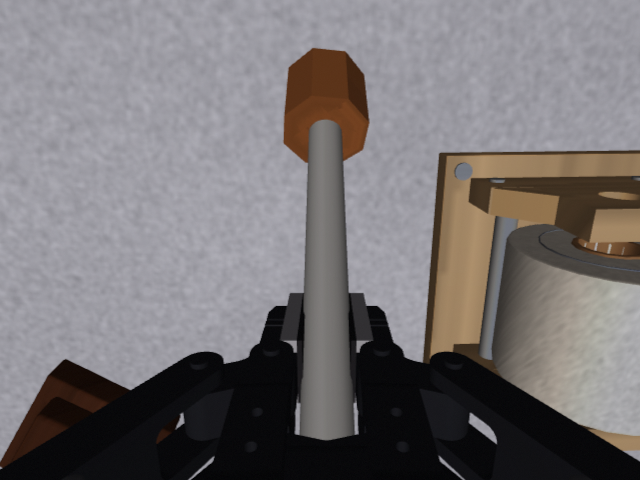

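>>> {"api": "drive_tool", "payload": {"steps": "1 -10 0 8 0; 1 -9 0 9 0; 1 -9 0 9 0; 1 -8 0 10 0; 1 -7 0 10 0"}}

```text
time: 9.9
eef_pos: [0.4355, -0.2649, 0.0581]
tool_rot: [0.021, 0.669, 0.743, 0.004]
force: [-0.8, -0.9, 3.7]
gripper_width: 0.0148
```

```bash
python3 - <<'E'
from h import *
plan([(.445,-.105,.135,96.4)],1,step=46)
i,a=shot('wrist','w10')
E
```

```text
now [ 0.4355 -0.2649  0.0581] 95.9 w 0.0148 F [-0.78 -0.93  3.73] t 9.9
1 40 6 -19 -0.1; 1 40 7 -19 -0.1; 1 40 7 -19 -0.1; 1 39 7 -19 -0.1
```

View pics/w10.png

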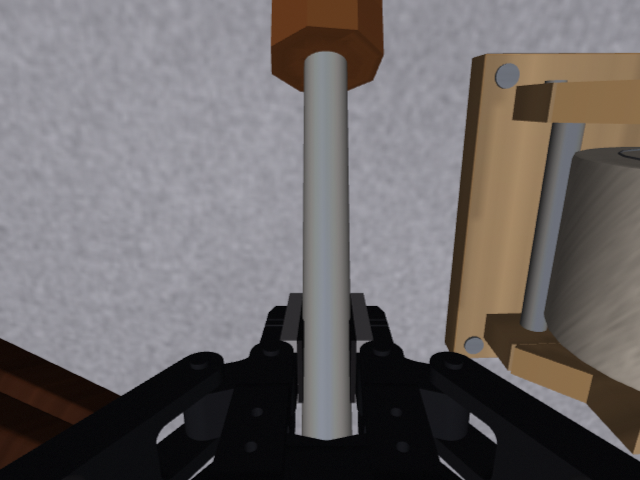

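>>> {"api": "drive_tool", "payload": {"steps": "1 -6 0 11 0; 1 -5 0 11 0; 1 -4 0 11 0; 1 -3 0 8 0; 1 -1 0 4 0"}}

```text
time: 10.58
eef_pos: [0.4389, -0.286, 0.009]
tool_rot: [0.019, 0.67, 0.742, 0.004]
force: [-0.5, -0.6, 1.1]
gripper_width: 0.0143
```

```bash
python3 - <<'E'
from h import *
plan([(.445,-.105,.135,96.4)],1,step=46)
i,a=shot('wrist','w11')
i,b=shot('scene','s11')
crop(b,150,250,350,400,4,'pics/s11a.png')
E
```

```text
now [ 0.4389 -0.286   0.009 ] 95.86 w 0.0143 F [-0.47 -0.63  1.11] t 10.575
1 36 5 -25 -0.1; 1 36 5 -25 -0.1; 1 36 5 -25 -0.1; 1 36 5 -25 -0.1; 1 36 5 -25 -0.1
```

View pics/w11.png

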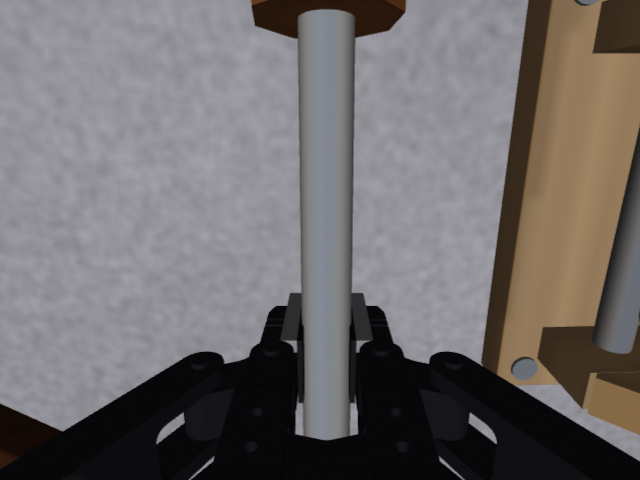

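View pics/s11a.png

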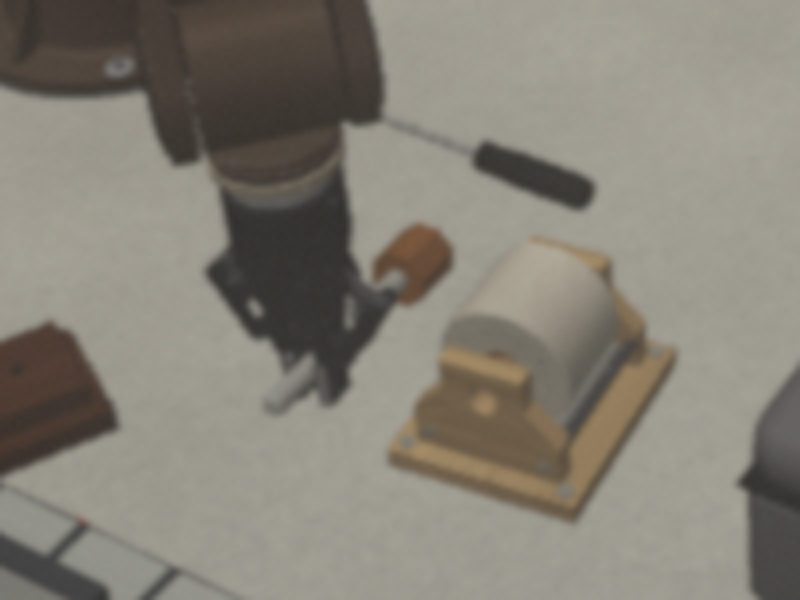

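>>> {"api": "drive_tool", "payload": {"steps": "1 -1 0 3 0; 1 0 0 2 0; 1 0 0 2 0"}}

```text
time: 11.05
eef_pos: [0.4396, -0.2873, 0.0027]
tool_rot: [0.02, 0.67, 0.742, 0.004]
force: [-2.0, -0.6, 2.4]
gripper_width: 0.0146
```

>>> {"api": "drive_tool", "payload": {"steps": "0.82 0 0 0 0; 0.8 0 0 0 0; 0.78 0 0 0 0; 0.75 0 0 0 0; 0.7 0 0 0 0; 0.65 0 0 0 0"}}

```text
time: 11.8
eef_pos: [0.4398, -0.2872, 0.0026]
tool_rot: [0.021, 0.67, 0.742, 0.004]
force: [0.2, -0.6, -0.0]
gripper_width: 0.0301
```

```bash
python3 - <<'E'
from h import *
i,a=shot('wrist','w12')
i,b=shot('scene','s12')
crop(b,150,250,350,400,4,'pics/s12a.png')
E
```

```text
(no output)
```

View pics/w12.png

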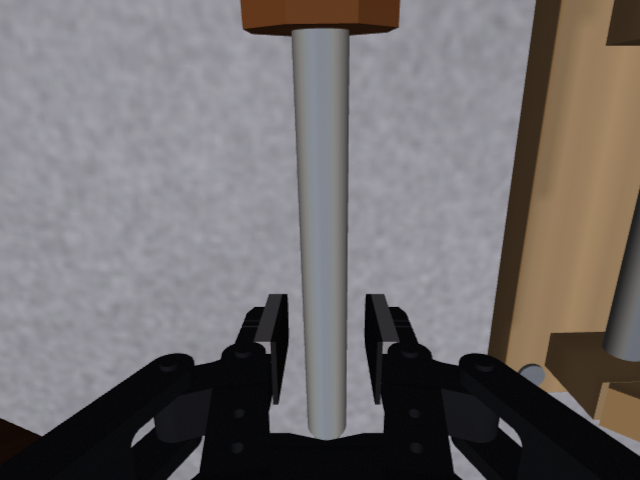

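View pics/s12a.png

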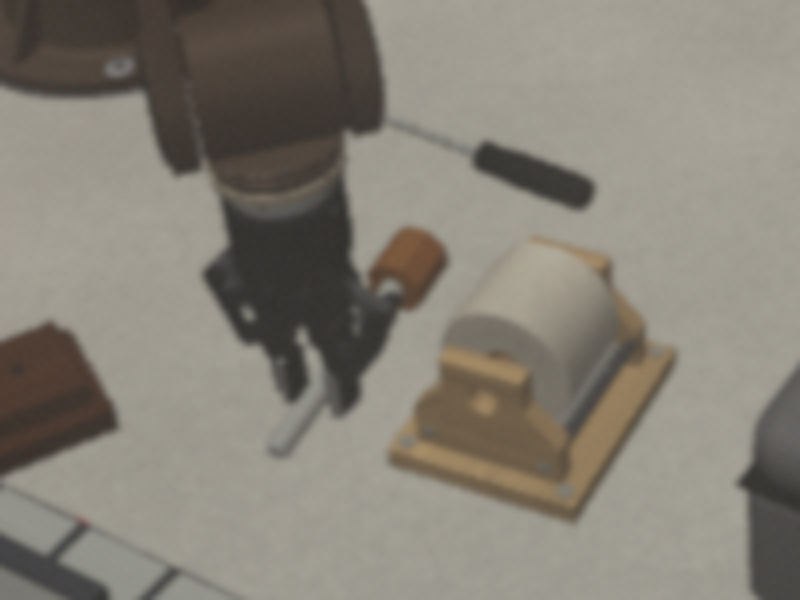

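>>> {"api": "drive_tool", "payload": {"steps": "0.65 0 0 -20 0; 0.5 0 0 -40 0; 0 30 0 -40 0; 0 40 0 -20 0; 0 10 0 0 0; 0 0 0 0 0"}}

```text
time: 12.65
eef_pos: [0.4271, -0.2037, 0.1235]
tool_rot: [0.021, 0.67, 0.742, 0.004]
force: [-1.5, -0.7, 0.2]
gripper_width: 0.0851
```

```bash
python3 - <<'E'
from h import *
s=telemetry.sense();print(s['eef_pos'],s['tool_rot'],psi_of(s['tool_rot']))
i,a=shot('wrist','w13')
i,b=shot('top','t13')
crop(b,330,210,530,360,4,'pics/t13a.png')
E
```

```text
[ 0.42712093 -0.20369909  0.12348576] [0.02054482 0.66987431 0.74217903 0.00407504] 95.83848541075258
```

View pics/w13.png

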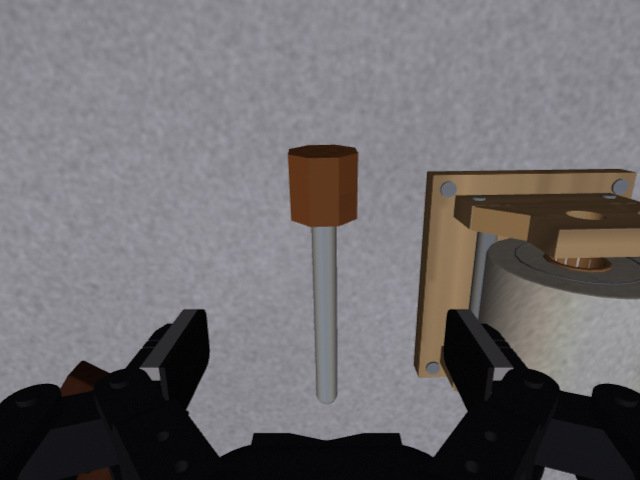

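View pics/t13a.png

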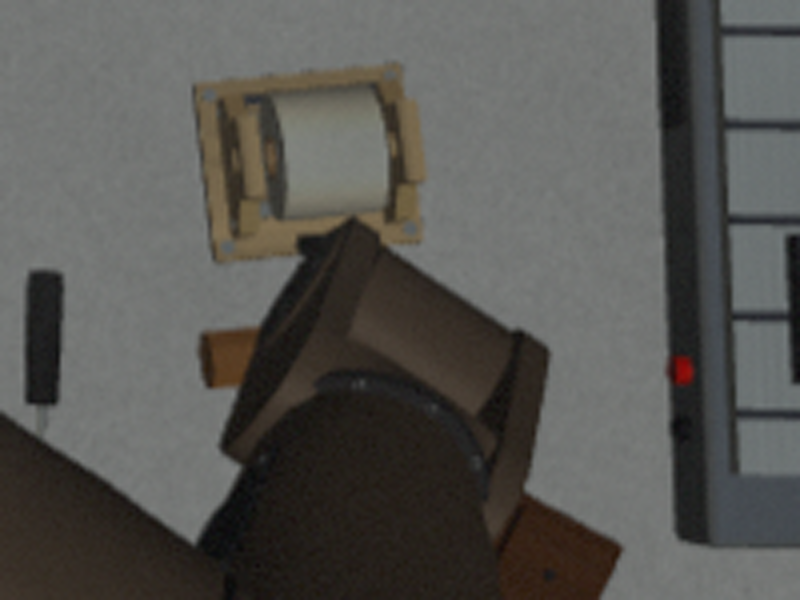

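```bash
python3 - <<'E'
from h import *
import pickle
i=pickle.load(open('w13.pkl','rb'))
A=atz(i,324,231,.020+.008); 
B=atz(i,326.5,398,.010)
print(A,B,np.linalg.norm((A-B)[:2]))
d=(A-B)[:2]; print('yaw',np.degrees(np.arctan2(d[1],d[0])))
k=[atz(i,290,155,.020),atz(i,357,155,.02),atz(i,292,218,.02),atz(i,357,218,.02)]
print(np.round(k,4)); d=(k[0]-k[2]);print(np.degrees(np.arctan2(d[1],d[0]))); d=(k[1]-k[3]);print(np.degrees(np.arctan2(d[1],d[0])))
print(atz(i,307,152,.04),atz(i,342,152,.04),atz(i,324,225,.035))
a=cv2.imread('pics/w13.png'); crop(a,270,130,370,410,3,'pics/w13a.png')
E
```

```text
[ 0.42946903 -0.19946497  0.028     ] [ 0.44592256 -0.33751519  0.01      ] 0.13902727070527363
yaw 96.79674168236257
[[ 0.405  -0.1567  0.02  ]
 [ 0.4448 -0.1528  0.02  ]
 [ 0.4092 -0.1953  0.02  ]
 [ 0.4497 -0.1915  0.02  ]]
96.12096283747013
97.27447018448112
[ 0.41495935 -0.15180852  0.04      ] [ 0.43399282 -0.14991467  0.04      ] [ 0.42867442 -0.19363938  0.035     ]
```

View pics/w13a.png

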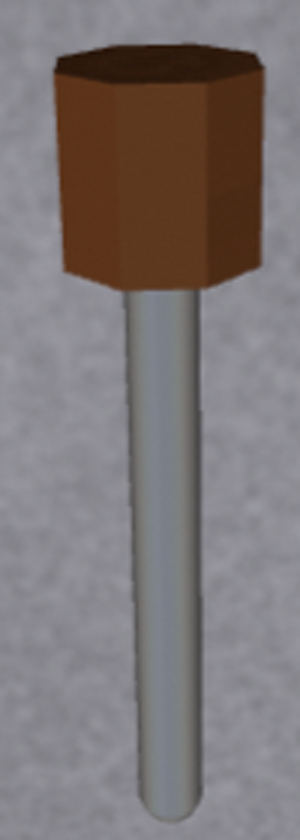

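```bash
cat >> h.py <<'E'
from scipy.spatial.transform import Rotation as Ro
def plan(wps,grip,step=50,turn=10):
    s=telemetry.sense(); p=np.array(s['eef_pos']); q=s['tool_rot']; R=Ro.from_quat([q[1],q[2],q[3],q[0]]); ps=psi_of(q)
    print('now',p.round(4),round(ps,2),'zax',R.as_matrix()[:,2].round(3),'w',round(s['gripper_width'],4),'F',np.round(s['force'],2),'T',np.round(s['wrist_torque'],2),'t',s['time'])
    out=[]
    for x,y,z,t in wps:
        if t is None: t=ps
        d=np.array([x,y,z])-p; dt=(t-ps+180)%360-180
        n=int(max(np.ceil(np.linalg.norm(d)/(step/1e3)),np.ceil(abs(dt)/turn),1))
        for k in range(n):
            w=R.inv().apply(d/n*1000); out.append(f"{grip} {w[0]:.0f} {w[1]:.0f} {w[2]:.0f} {-dt/n:.1f}")
            R=R*Ro.from_euler('z',-dt/n,degrees=True); ps+=dt/n
        p=np.array([x,y,z])
    for k in range(0,len(out),10): print('; '.join(out[k:k+10]))
E
python3 - <<'E'
from h import *
plan([(.4275,-.173,.09,96.6),(.4275,-.173,.05,96.6)],0.25,step=40)
E
```

```text
now [ 0.4272 -0.2044  0.1231] 95.79 zax [ 0.035 -0.021 -0.999] w 0.0854 F [-0.14 -0.13  0.13] T [-0.02 -0.   -0.  ] t 12.75
0.25 16 1 16 -0.4; 0.25 16 1 16 -0.4; 0.25 1 -1 40 -0.0
```

>>> {"api": "drive_tool", "payload": {"steps": "0.25 16 1 14 -0.4; 0.25 16 1 14 -0.4; 0.25 1 -1 20 0; 0.25 0 0 0 0"}}

```text
time: 13.25
eef_pos: [0.4268, -0.1751, 0.0705]
tool_rot: [0.019, 0.666, 0.745, 0.003]
force: [-0.2, -0.1, -0.3]
gripper_width: 0.0642
```

```bash
python3 - <<'E'
from h import *
plan([(.4275,-.173,.04,96.6),(.4275,-.173,.006,96.6)],0.25,step=20)
i,a=shot('wrist','w14')
E
```

```text
now [ 0.4268 -0.1751  0.0705] 96.39 zax [ 0.033 -0.02  -0.999] w 0.0642 F [-0.16 -0.05 -0.26] T [-0.    0.04  0.01] t 13.25
0.25 1 -0 15 -0.1; 0.25 1 -0 15 -0.1; 0.25 0 -1 17 -0.0; 0.25 0 -1 17 -0.0
```

View pics/w14.png

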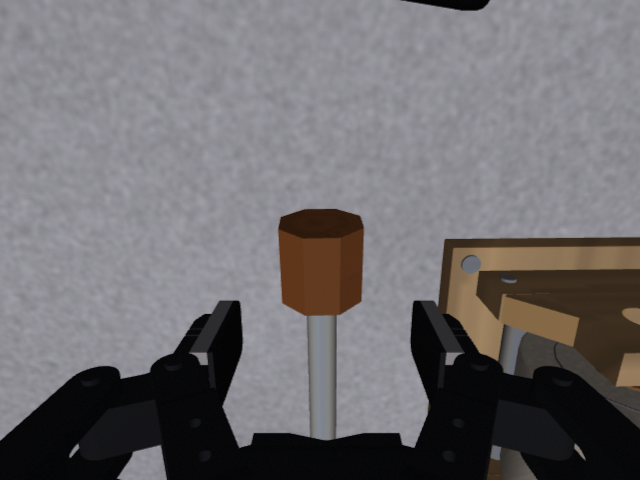

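>>> {"api": "drive_tool", "payload": {"steps": "0.25 1 0 17 0; 0.25 1 0 17 0; 0.25 0 -1 17 0; 0.25 0 -1 11 0; 0.25 0 0 0 0"}}

```text
time: 13.92
eef_pos: [0.4291, -0.1784, 0.0096]
tool_rot: [0.022, 0.667, 0.744, 0.004]
force: [-0.8, -0.3, 0.8]
gripper_width: 0.0637
```

```bash
python3 - <<'E'
from h import *
plan([(.4275,-.173,.006,96.6)],0.25,step=20)
i,a=shot('wrist','w15')
E
```

```text
now [ 0.4291 -0.1784  0.0096] 96.21 zax [ 0.038 -0.023 -0.999] w 0.0637 F [-0.82 -0.26  0.79] T [-0.05  0.01 -0.09] t 13.925
0.25 6 -1 3 -0.4
```

View pics/w15.png

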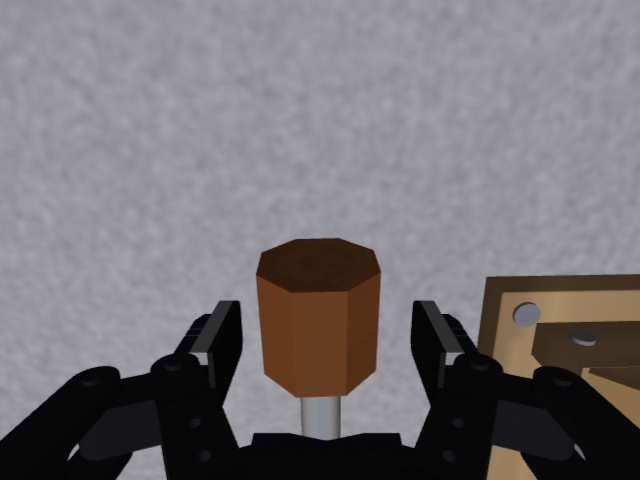

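>>> {"api": "drive_tool", "payload": {"steps": "0.25 5 -1 3 -0.3; 0.25 1 0 0 0; 0.45 0 0 0 0; 0.6 0 0 0 0; 1 0 0 0 0; 1 0 0 0 0; 1 0 0 0 0"}}

```text
time: 14.85
eef_pos: [0.4282, -0.1724, 0.0082]
tool_rot: [0.023, 0.665, 0.746, 0.004]
force: [1.1, 0.3, 0.7]
gripper_width: 0.0386
```

```bash
python3 - <<'E'
from h import *
plan([(.4275,-.173,.006,96.6)],0.25,step=20)
i,a=shot('wrist','w16')
E
```

```text
now [ 0.4282 -0.1724  0.0082] 96.54 zax [ 0.04  -0.025 -0.999] w 0.0386 F [1.14 0.35 0.72] T [0.09 0.04 0.01] t 14.85
0.25 -0 -1 2 -0.1
```

View pics/w16.png

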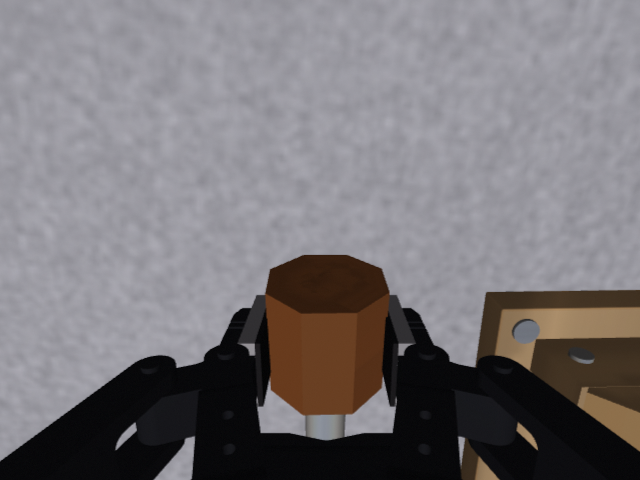

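```bash
cat >> h.py <<'E'
H=np.array([.5676,-.228]); U=np.array([-.1108,.9938])
def along():
    s=telemetry.sense(); d=s['eef_pos'][:2]-H; print('t %.1f lat(+x) %.1f z %.1f psi %.2f'%(d@U*1e3, d@[U[1],-U[0]]*1e3, s['eef_pos'][2]*1e3, psi_of(s['tool_rot'])),'F',s['force'].round(1),'T',s['wrist_torque'].round(2),'w',round(s['gripper_width'],4))
def L(t,z): return (*(H+U*t),z,96.36)
E
python3 - <<'E'
from h import *
print(L(.262,.075))
plan([(.428,-.172,.05,96.5),(.45,.0,.085,96.4),L(.262,.085)],1,step=40)
E
```

```text
(np.float64(0.5385704), np.float64(0.03237560000000003), 0.075, 96.36)
now [ 0.4282 -0.1724  0.0082] 96.54 zax [ 0.04  -0.025 -0.999] w 0.0386 F [-0.43 -0.06  0.65] T [ 0.09  0.05 -0.05] t 14.9
1 -0 1 -21 0.0; 1 -0 1 -21 0.0; 1 33 9 -8 0.0; 1 33 9 -8 0.0; 1 33 9 -8 0.0; 1 33 9 -8 0.0; 1 33 9 -8 0.0; 1 7 31 1 0.0; 1 7 31 1 0.0; 1 7 31 1 0.0
```

>>> {"api": "drive_tool", "payload": {"steps": "1 0 0 -12 0; 1 0 1 -20 0; 1 20 5 -14 0; 1 33 9 -10 0; 1 34 9 -10 0; 1 34 9 -8 0; 1 34 9 -4 0; 1 22 6 0 0; 1 0 0 0 0"}}

```text
time: 16.02
eef_pos: [0.4529, 0.0159, 0.0906]
tool_rot: [0.024, 0.666, 0.746, 0.005]
force: [0.0, -0.3, -1.8]
gripper_width: 0.0392
```

```bash
python3 - <<'E'
from h import *
plan([L(.262,.085)],1,step=35); along()
i,a=shot('wrist','w17')
i,b=shot('scene','s17')
crop(b,200,230,360,380,4,'pics/s17a.png')
E
```

```text
now [0.4529 0.0159 0.0906] 96.43 zax [ 0.043 -0.025 -0.999] w 0.0392 F [ 0.04 -0.28 -1.79] T [0.15 0.01 0.  ] t 16.025
1 2 29 3 0.0; 1 2 29 3 0.0; 1 2 29 3 0.0
t 255.1 lat(+x) -86.9 z 90.6 psi 96.43 F [ 0.  -0.3 -1.8] T [0.15 0.01 0.  ] w 0.0392
```

View pics/w17.png

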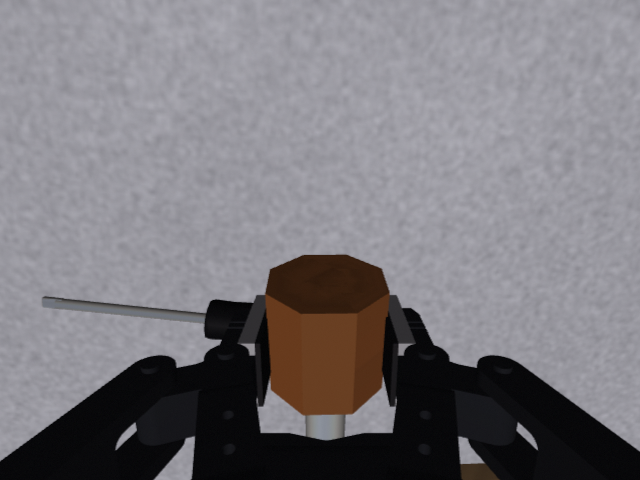

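View pics/s17a.png

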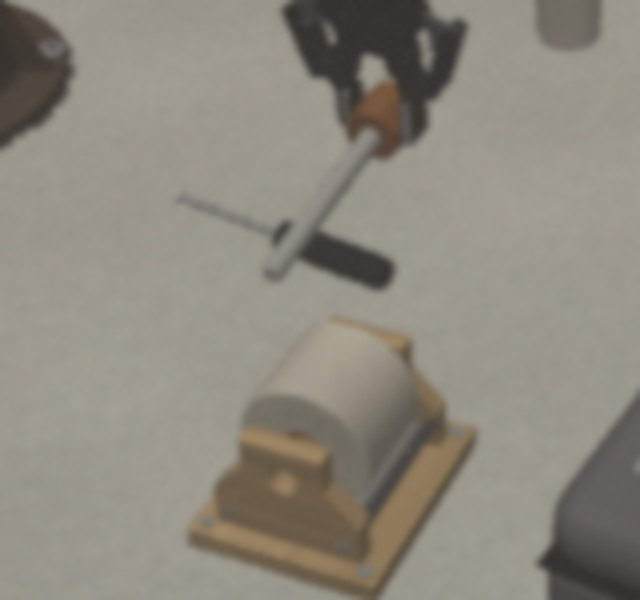

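```bash
python3 - <<'E'
from h import *
import pickle
i=pickle.load(open('s17.pkl','rb'))
def tip(p,yaw,pitch,ax=.012,Ls=.170):
    u=np.array([np.cos(np.radians(yaw)),np.sin(np.radians(yaw)),0]); k=np.array(p)+[0,0,ax]
    return k-u*Ls*np.cos(np.radians(pitch))-[0,0,Ls*np.sin(np.radians(pitch))],k
for pit in (3,4,5,6,7):
    t,k=tip([.4529,.0159,.0906],96.4,pit); print(pit,t.round(4),proj(i,[t,k]).round(1).tolist())
# holder hole far cheek (-62)
print(proj(i,[[*(H-U*.062),.068],[*(H-U*.062+.028*np.array([U[1],-U[0]])),.092],[*(H-U*.062-.028*np.array([U[1],-U[0]])),.092]]))
plan([L(.262,.073)],1,step=30)
E
```

```text
3 [ 0.4718 -0.1528  0.0937] [[267.0, 297.4], [295.3, 260.1]]
4 [ 0.4718 -0.1526  0.0907] [[267.1, 298.2], [295.3, 260.1]]
5 [ 0.4718 -0.1524  0.0878] [[267.2, 299.0], [295.3, 260.1]]
6 [ 0.4717 -0.1521  0.0848] [[267.4, 299.8], [295.3, 260.1]]
7 [ 0.4717 -0.1518  0.0819] [[267.5, 300.6], [295.3, 260.1]]
[[270.04432679 350.18725696]
 [279.66227742 345.97211841]
 [258.94339147 339.78321429]]
now [0.4529 0.0147 0.0904] 96.33 zax [ 0.043 -0.025 -0.999] w 0.0387 F [ 0.96  0.18 -1.78] T [ 0.14 -0.01 -0.04] t 16.125
1 3 29 7 -0.0; 1 3 29 7 -0.0; 1 3 29 7 -0.0
```

>>> {"api": "drive_tool", "payload": {"steps": "1 4 29 5 0; 1 4 29 5 0; 1 3 28 5 0; 1 0 0 0 0"}}

```text
time: 16.62
eef_pos: [0.5394, 0.0308, 0.0786]
tool_rot: [0.024, 0.668, 0.743, 0.005]
force: [0.3, -1.0, -2.1]
gripper_width: 0.0387
```

```bash
python3 - <<'E'
from h import *
plan([L(.258,.073)],1,step=30); along()
i,b=shot('scene','s18')
crop(b,200,250,330,370,5,'pics/s18a.png')
i,b=shot('top','t18')
crop(b,340,200,460,300,6,'pics/t18a.png')
E
```

```text
now [0.5394 0.0308 0.0786] 96.04 zax [ 0.042 -0.025 -0.999] w 0.0387 F [ 0.3  -0.98 -2.05] T [ 0.11  0.08 -0.03] t 16.625
1 -2 -1 6 -0.3
t 260.3 lat(+x) 0.6 z 78.6 psi 96.04 F [ 0.3 -1.  -2.1] T [ 0.11  0.08 -0.03] w 0.0387
```

View pics/s18a.png

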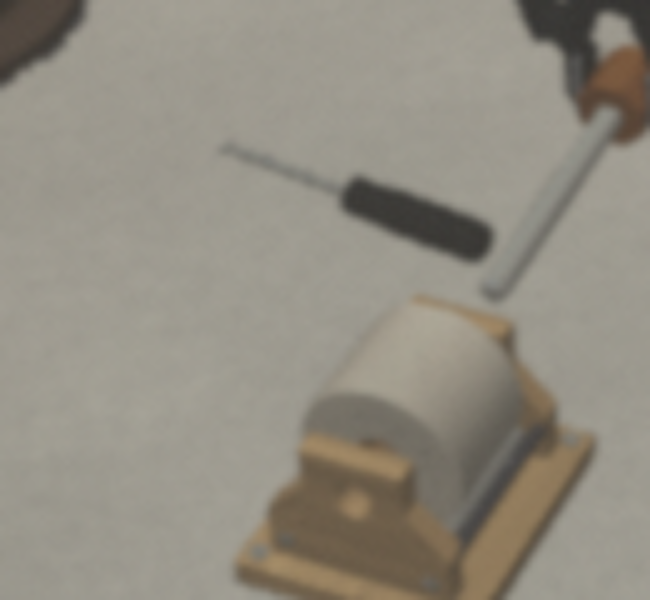

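View pics/t18a.png

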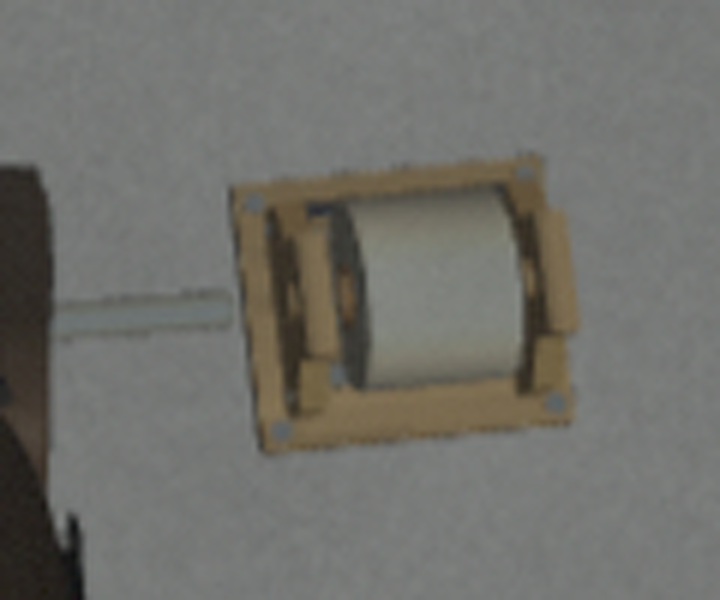

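```bash
python3 - <<'E'
from h import *
import pickle
i=pickle.load(open('t18.pkl','rb')); b=cv2.imread('pics/t18.png')
p=np.array([.5394,.0308,.0786+.012]); u=np.array([np.cos(np.radians(96.04)),np.sin(np.radians(96.04)),0])
for s in (.170,.10): 
    P=p-u*s*.996-[0,0,s*.087]; print('shaft',s,P.round(4),(proj(i,P)-[340,200])*6)
M=np.array([[-28,62,92],[28,62,92],[-28,48,92],[28,48,92],[0,62,68],[-65,75,16],[65,75,16],[-65,-75,16],[65,-75,16],[-28,-62,92],[28,-62,92]])/1e3
c,s=U[1],-U[0]
P=np.c_[H[0]+c*M[:,0]-s*M[:,1],H[1]+s*M[:,0]+c*M[:,1],M[:,2]]
print(((proj(i,P)-[340,200])*6).round(0).tolist())
crop(b,370,215,400,275,10,'pics/t18b.png')
E
```

```text
shaft 0.17 [ 0.5572 -0.1376  0.0758] [[230.00028461 297.64940517]]
shaft 0.1 [ 0.5499 -0.0682  0.0819] [[ 79.95839285 309.89721478]]
[[306.0, 348.0], [291.0, 226.0], [337.0, 345.0], [322.0, 223.0], [290.0, 293.0], [261.0, 444.0], [229.0, 175.0], [573.0, 414.0], [538.0, 146.0], [578.0, 321.0], [562.0, 199.0]]
```

View pics/t18b.png

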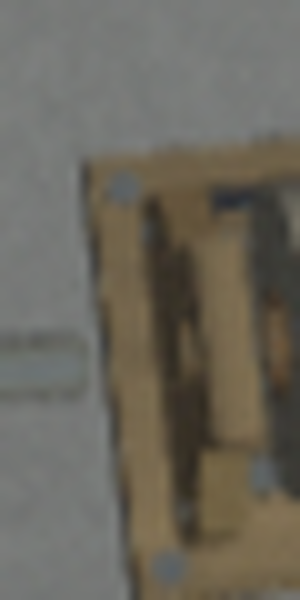

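>>> {"api": "drive_tool", "payload": {"steps": "1 -2 0 5 -0.3; 1 -6 0 2 0; 1 -6 0 0 0; 1 0 0 0 0"}}

```text
time: 17.23
eef_pos: [0.5377, 0.0145, 0.072]
tool_rot: [0.023, 0.667, 0.745, 0.004]
force: [0.6, -0.0, -1.3]
gripper_width: 0.039
```

```bash
python3 - <<'E'
from h import *
plan([L(.235,.071)],1,step=30); along()
E
```

```text
now [0.5377 0.0145 0.072 ] 96.27 zax [ 0.039 -0.025 -0.999] w 0.039 F [ 0.63 -0.02 -1.28] T [ 0.1  -0.   -0.01] t 17.225
1 -9 3 1 -0.1
t 244.3 lat(+x) -2.9 z 72.0 psi 96.27 F [ 0.6 -0.  -1.3] T [ 0.1  -0.   -0.01] w 0.039
```

>>> {"api": "drive_tool", "payload": {"steps": "1 -3 3 0 0; 1 -3 1 0 0; 1 -3 0 0 0; 1 0 0 0 0"}}

```text
time: 17.73
eef_pos: [0.5431, 0.0055, 0.0727]
tool_rot: [0.023, 0.667, 0.745, 0.004]
force: [-0.6, -0.4, -2.4]
gripper_width: 0.039
```

```bash
python3 - <<'E'
from h import *
plan([L(.225,.071)],1,step=30); along()
i,b=shot('top','t19')
crop(b,340,200,460,300,6,'pics/t19a.png')
E
```

```text
now [0.5431 0.0055 0.0727] 96.28 zax [ 0.039 -0.025 -0.999] w 0.039 F [-0.56 -0.36 -2.43] T [0.1  0.   0.01] t 17.725
1 -10 -2 2 -0.1
t 234.7 lat(+x) 1.6 z 72.7 psi 96.28 F [-0.6 -0.4 -2.4] T [0.1  0.   0.01] w 0.039
```

View pics/t19a.png

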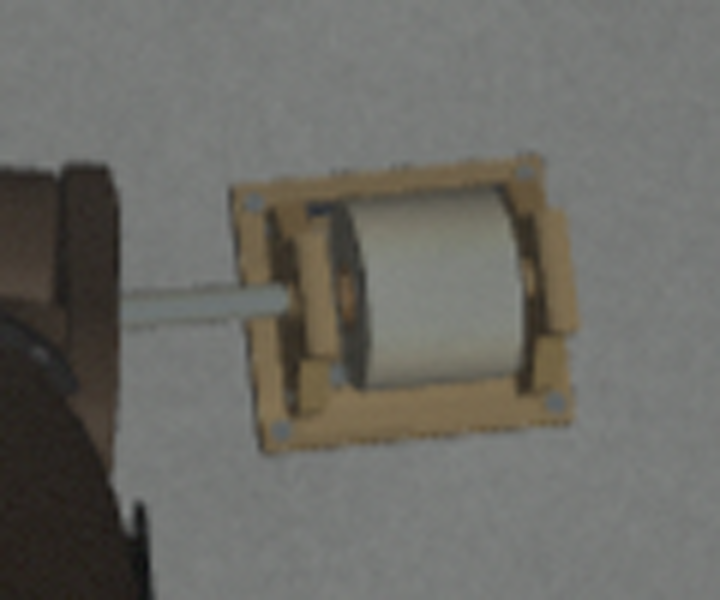

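>>> {"api": "drive_tool", "payload": {"steps": "1 -3 -1 1 0; 1 -3 0 0 0; 1 -3 0 0 0; 1 0 0 0 0"}}

```text
time: 18.27
eef_pos: [0.5427, -0.0039, 0.0715]
tool_rot: [0.023, 0.667, 0.745, 0.003]
force: [0.0, -0.9, -2.6]
gripper_width: 0.0389
```

```bash
python3 - <<'E'
from h import *
along()
E
```

```text
t 225.4 lat(+x) 0.1 z 71.5 psi 96.28 F [ 0.  -0.9 -2.6] T [ 0.3   0.07 -0.  ] w 0.0389
```

>>> {"api": "drive_tool", "payload": {"steps": "1 -5 0 0 0; 1 -5 0 0 0; 1 -5 0 1 0; 1 -5 0 0 0; 1 0 0 0 0"}}

```text
time: 18.9
eef_pos: [0.5448, -0.0253, 0.0707]
tool_rot: [0.022, 0.667, 0.745, 0.003]
force: [0.2, -1.2, -4.1]
gripper_width: 0.0386
```

```bash
python3 - <<'E'
from h import *
along()
E
```

```text
t 204.0 lat(+x) -0.2 z 70.7 psi 96.26 F [ 0.2 -1.2 -4.1] T [0.22 0.1  0.01] w 0.0386
```

>>> {"api": "drive_tool", "payload": {"steps": "1 0 0 2 0; 1 0 0 2 0; 1 0 0 2 0; 1 0 0 2 0; 1 0 0 0 0"}}

```text
time: 19.52
eef_pos: [0.5456, -0.0255, 0.063]
tool_rot: [0.023, 0.667, 0.745, 0.004]
force: [-2.3, -0.5, 2.1]
gripper_width: 0.0389
```

```bash
python3 - <<'E'
from h import *
along()
E
```

```text
t 203.7 lat(+x) 0.5 z 63.0 psi 96.28 F [-2.3 -0.5  2.1] T [-0.47  0.27 -0.31] w 0.0389
```

>>> {"api": "drive_tool", "payload": {"steps": "1 0 0 2 0; 1 0 0 2 0; 1 0 0 2 0; 1 0 0 0 0"}}

```text
time: 20.02
eef_pos: [0.5457, -0.0255, 0.0567]
tool_rot: [0.023, 0.667, 0.745, 0.004]
force: [-1.6, 0.4, 1.8]
gripper_width: 0.0389
```

```bash
python3 - <<'E'
from h import *
along()
i,a=shot('wrist','w20')
i,b=shot('top','t20')
crop(b,340,200,460,300,6,'pics/t20a.png')
E
```

```text
t 203.7 lat(+x) 0.6 z 56.7 psi 96.28 F [-1.6  0.4  1.8] T [-0.34  0.27 -0.3 ] w 0.0389
```

View pics/w20.png

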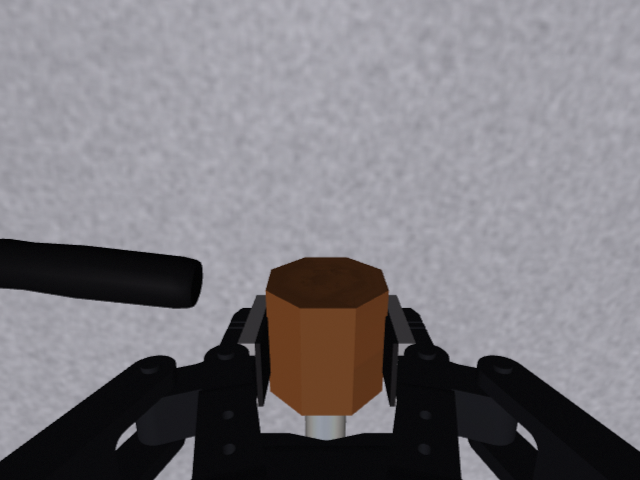

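View pics/t20a.png

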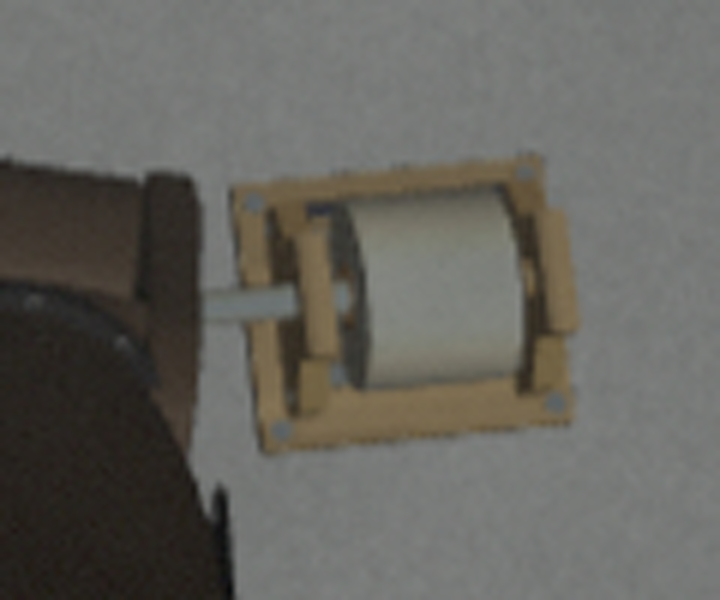

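>>> {"api": "drive_tool", "payload": {"steps": "1 -6 0 0 0; 1 -6 0 0 0; 1 -6 0 0 0; 1 -6 0 0 0; 1 0 0 0 0"}}

```text
time: 20.75
eef_pos: [0.5485, -0.0515, 0.0575]
tool_rot: [0.023, 0.667, 0.745, 0.004]
force: [-2.1, -1.1, 0.3]
gripper_width: 0.0389
```

```bash
python3 - <<'E'
from h import *
along()
E
```

```text
t 177.5 lat(+x) 0.6 z 57.5 psi 96.25 F [-2.1 -1.1  0.3] T [-0.31  0.21 -0.2 ] w 0.0389
```

>>> {"api": "drive_tool", "payload": {"steps": "1 -6 0 1 0; 1 -6 0 0 0; 1 -6 0 0 0; 1 -6 0 0 0; 1 -6 0 0 0; 1 0 0 0 0"}}

```text
time: 21.5
eef_pos: [0.5519, -0.0836, 0.0572]
tool_rot: [0.023, 0.667, 0.745, 0.003]
force: [-0.3, -1.7, 0.5]
gripper_width: 0.0391
```

```bash
python3 - <<'E'
from h import *
along()
i,b=shot('top','t21')
crop(b,340,200,460,300,6,'pics/t21a.png')
i,b=shot('scene','s21')
crop(b,220,290,340,390,6,'pics/s21a.png')
E
```

```text
t 145.3 lat(+x) 0.4 z 57.2 psi 96.25 F [-0.3 -1.7  0.5] T [-0.16  0.19 -0.15] w 0.0391
```

View pics/t21a.png

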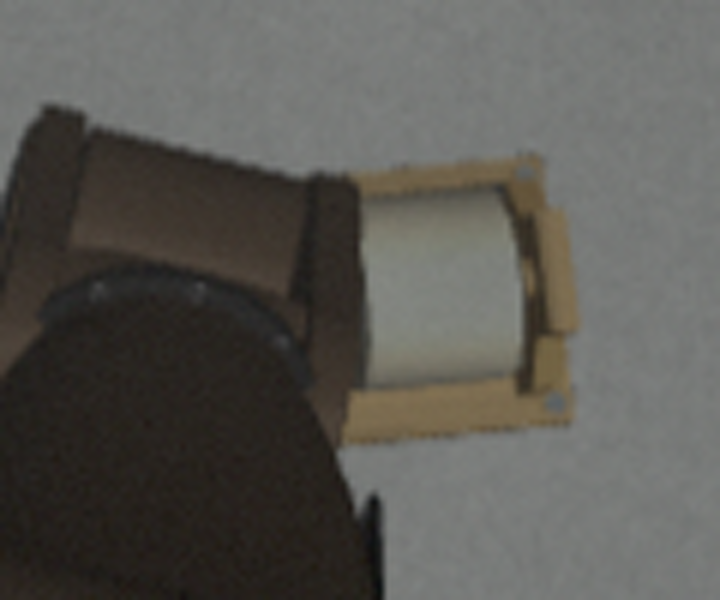

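View pics/s21a.png

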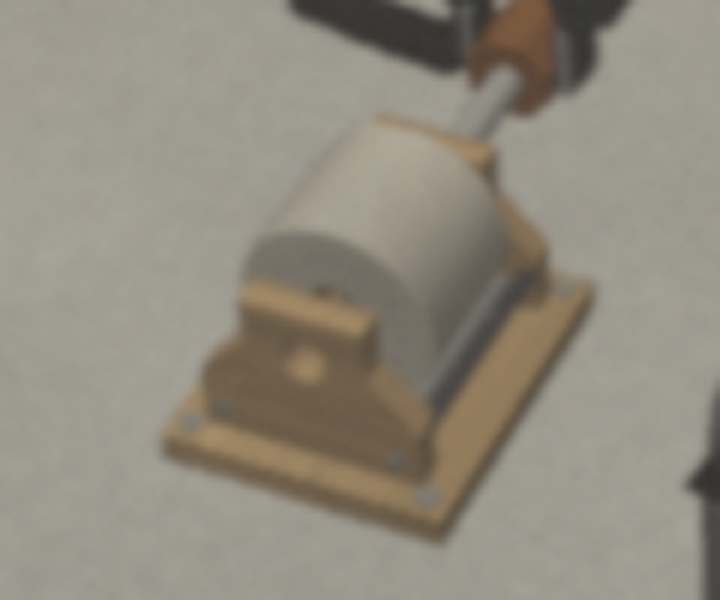

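>>> {"api": "drive_tool", "payload": {"steps": "1 -6 0 1 0; 1 -6 0 0 0; 1 -5 0 0 0; 1 0 0 0 0"}}

```text
time: 22.1
eef_pos: [0.5537, -0.1009, 0.0567]
tool_rot: [0.022, 0.667, 0.745, 0.003]
force: [-0.8, -0.9, -0.5]
gripper_width: 0.0388
```

```bash
python3 - <<'E'
from h import *
along()
E
```

```text
t 127.8 lat(+x) 0.2 z 56.7 psi 96.29 F [-0.8 -0.9 -0.5] T [-0.2   0.2  -0.11] w 0.0388
```

Low forces; ease to the far cheek.

>>> {"api": "drive_tool", "payload": {"steps": "1 -4 0 0 0; 1 -3 0 0 0; 1 -3 0 0 0; 1 0 0 0 0"}}

```text
time: 22.6
eef_pos: [0.5539, -0.108, 0.0565]
tool_rot: [0.02, 0.666, 0.745, 0.004]
force: [0.2, 2.1, 0.7]
gripper_width: 0.0386
```

```bash
python3 - <<'E'
from h import *
along()
i,b=shot('scene','s22')
crop(b,220,290,340,390,6,'pics/s22a.png')
E
```

```text
t 120.8 lat(+x) -0.3 z 56.5 psi 96.38 F [0.2 2.1 0.7] T [ 0.13 -0.07  0.1 ] w 0.0386
```

View pics/s22a.png

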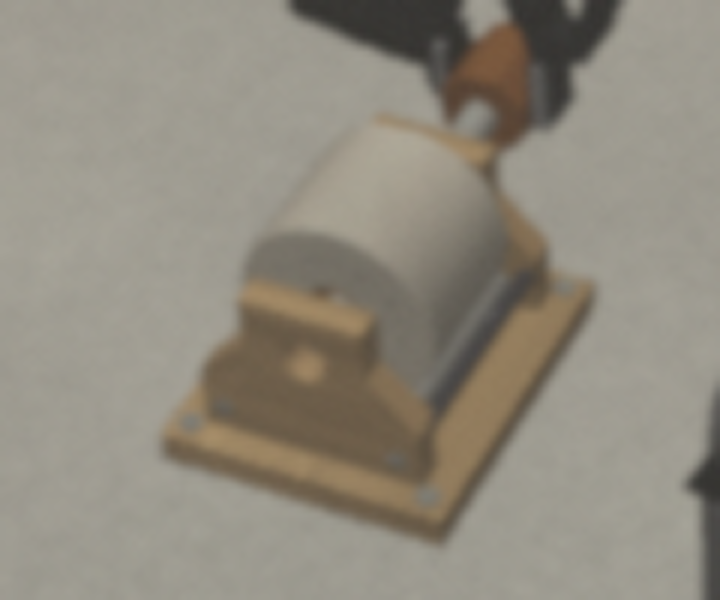

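>>> {"api": "drive_tool", "payload": {"steps": "1 2 0 2 -0.5; 1 -3 0 0 0; 1 -3 0 0 0; 1 0 0 0 0"}}

```text
time: 23.15
eef_pos: [0.5541, -0.1123, 0.0551]
tool_rot: [0.02, 0.663, 0.748, 0.003]
force: [-2.1, -2.9, 2.2]
gripper_width: 0.0389
```

```bash
python3 - <<'E'
from h import *
along()
E
```

```text
t 116.5 lat(+x) -0.6 z 55.1 psi 96.90 F [-2.1 -2.9  2.2] T [-0.81  0.23 -0.34] w 0.0389
```

>>> {"api": "drive_tool", "payload": {"steps": "1 -3 0 0 0; 1 -3 0 0 0; 1 -3 0 0 0; 1 0 0 0 0"}}

```text
time: 23.65
eef_pos: [0.5552, -0.122, 0.0555]
tool_rot: [0.02, 0.663, 0.748, 0.004]
force: [-1.5, -1.1, 1.9]
gripper_width: 0.0387
```

```bash
python3 - <<'E'
from h import *
along()
i,b=shot('scene','s23')
crop(b,220,290,340,390,6,'pics/s23a.png')
E
```

```text
t 106.7 lat(+x) -0.6 z 55.5 psi 96.88 F [-1.5 -1.1  1.9] T [-0.48  0.3  -0.38] w 0.0387
```

View pics/s23a.png

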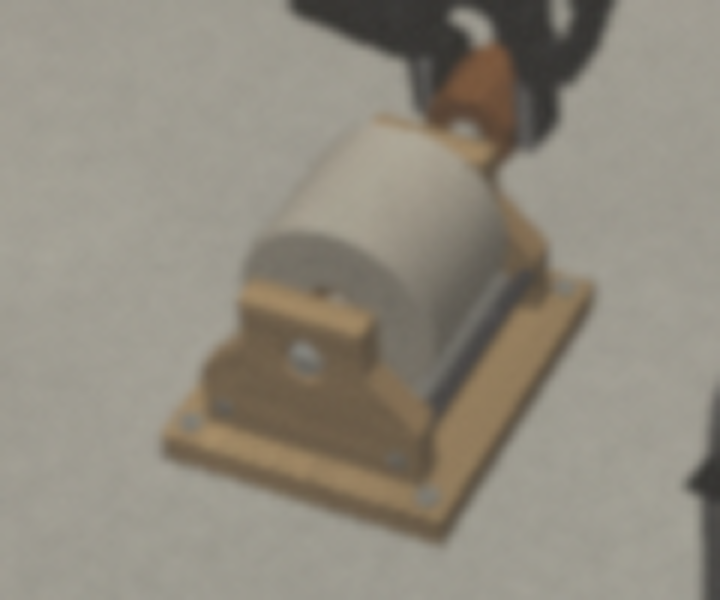

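>>> {"api": "drive_tool", "payload": {"steps": "1 -4 0 0 0.3; 1 -4 0 0 0; 1 -4 0 0 0; 1 -4 0 0 0; 1 0 0 0 0"}}

```text
time: 24.32
eef_pos: [0.5575, -0.1391, 0.0559]
tool_rot: [0.02, 0.665, 0.747, 0.004]
force: [-0.8, -0.7, 0.6]
gripper_width: 0.0388
```

```bash
python3 - <<'E'
from h import *
along()
E
```

```text
t 89.5 lat(+x) -0.2 z 55.9 psi 96.60 F [-0.8 -0.7  0.6] T [-0.34  0.11 -0.18] w 0.0388
```

>>> {"api": "drive_tool", "payload": {"steps": "1 -3 0 0 0; 1 -3 0 0 0; 1 -2 0 0 0; 1 -2 0 0 0; 1 0 0 0 0"}}

```text
time: 24.95
eef_pos: [0.5582, -0.1461, 0.056]
tool_rot: [0.018, 0.665, 0.747, 0.004]
force: [-1.8, -3.3, 1.7]
gripper_width: 0.0386
```

```bash
python3 - <<'E'
from h import *
along()
i,a=shot('wrist','w24')
i,b=shot('scene','s24')
crop(b,220,290,340,390,6,'pics/s24a.png')
E
```

```text
t 82.4 lat(+x) -0.3 z 56.0 psi 96.64 F [-1.8 -3.3  1.7] T [-0.87  0.28 -0.23] w 0.0386
```

View pics/s24a.png

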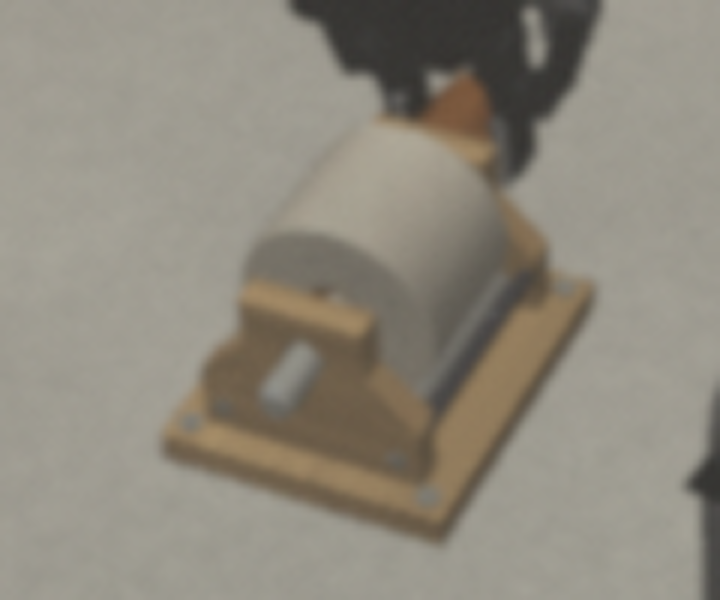

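View pics/w24.png

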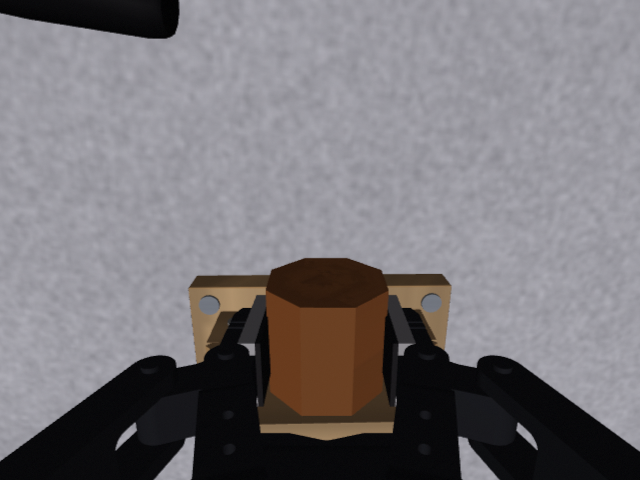

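>>> {"api": "drive_tool", "payload": {"steps": "1 -3 0 0 0; 1 -3 0 0 0"}}

```text
time: 25.3
eef_pos: [0.558, -0.1467, 0.0558]
tool_rot: [0.015, 0.665, 0.747, 0.006]
force: [2.3, 30.3, 6.4]
gripper_width: 0.0387
```

```bash
python3 - <<'E'
from h import *
along()
E
```

```text
t 81.8 lat(+x) -0.5 z 55.8 psi 96.58 F [ 2.3 30.3  6.4] T [ 4.33 -0.52  0.01] w 0.0387
```

>>> {"api": "drive_tool", "payload": {"steps": "1 0 0 0 0; 0.6 0 0 0 0; 0.4 0 0 0 0; 0.25 0 0 0 0; 0.25 0 0 0 0"}}

```text
time: 25.92
eef_pos: [0.5584, -0.1474, 0.0559]
tool_rot: [0.015, 0.665, 0.746, 0.006]
force: [-0.5, -0.3, 0.2]
gripper_width: 0.064
```

```bash
python3 - <<'E'
from h import *
along()
i,a=shot('wrist','w25')
plan([(.558,-.1467,.16,96.4),(.55,-.05,.25,96.4)],0.25,step=30)
E
```

```text
t 81.1 lat(+x) -0.2 z 55.9 psi 96.57 F [-0.5 -0.3  0.2] T [ 0.05  0.05 -0.06] w 0.064
now [ 0.5584 -0.1474  0.0559] 96.57 zax [ 0.031 -0.011 -0.999] w 0.0641 F [ 0.72 -0.67  0.03] T [ 0.03  0.02 -0.04] t 25.975
0.25 -0 1 -26 0.0; 0.25 -0 1 -26 0.0; 0.25 -0 1 -26 0.0; 0.25 -0 1 -26 0.0; 0.25 19 1 -18 -0.0; 0.25 19 1 -18 -0.0; 0.25 19 1 -18 -0.0; 0.25 19 1 -18 -0.0; 0.25 19 1 -18 -0.0
```

View pics/w25.png

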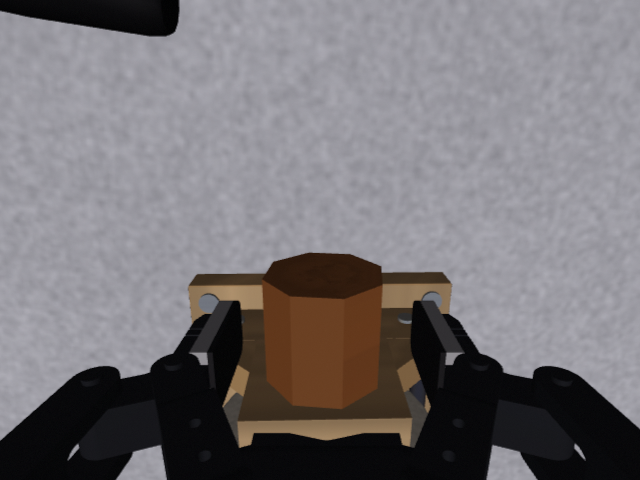

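Both pads (inner edges at columns 242 and 411) are clear of the knob (263–382). I'll withdraw upward.

>>> {"api": "drive_tool", "payload": {"steps": "0.25 0 0 -15 0; 0.25 0 0 -26 0; 0.25 0 1 -26 0; 0.25 0 1 -26 0; 0.25 0 1 -26 0; 0.25 20 1 -20 0; 0.25 30 1 -20 0; 0.25 30 0 -10 0; 0.25 0 0 0 0"}}

```text
time: 27.1
eef_pos: [0.5484, -0.0638, 0.2379]
tool_rot: [0.018, 0.666, 0.746, 0.008]
force: [-0.3, 0.4, -0.1]
gripper_width: 0.0641
```

```bash
python3 - <<'E'
from h import *
along()
i,a=shot('wrist','w26')
i,b=shot('scene','s26')
crop(b,200,270,330,390,5,'pics/s26a.png')
i,b=shot('top','t26')
crop(b,330,190,460,300,6,'pics/t26a.png')
E
```

```text
t 165.3 lat(+x) -0.9 z 237.9 psi 96.51 F [-0.3  0.4 -0.1] T [ 0.02  0.03 -0.05] w 0.0641
```

View pics/w26.png

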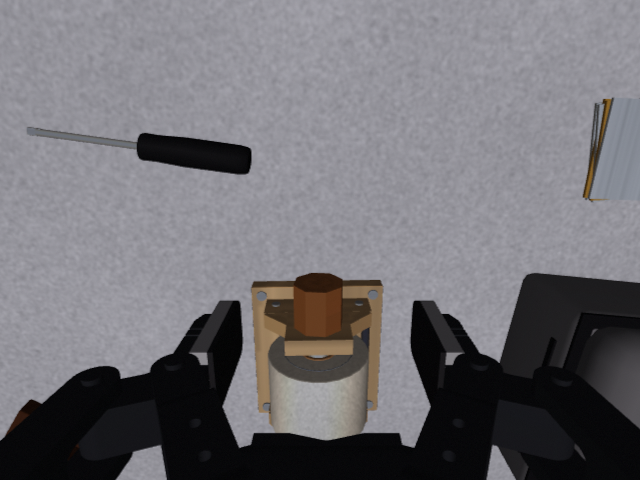

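View pics/s26a.png

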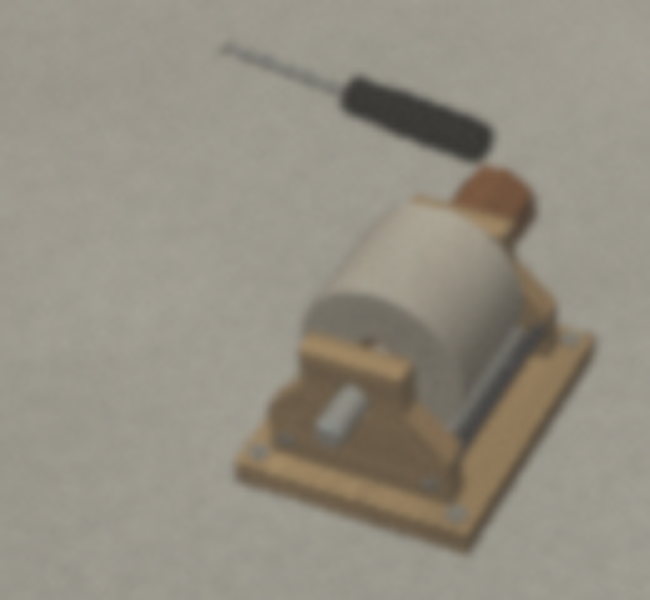

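View pics/t26a.png

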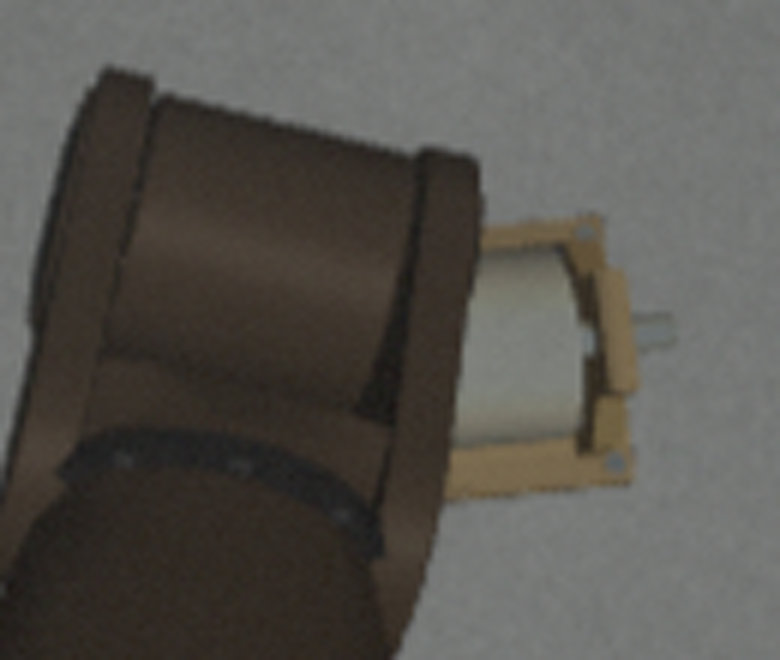

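```bash
python3 - <<'E'
from h import *
import pickle
i=pickle.load(open('t26.pkl','rb'))
f=lambda t,z,j:proj(j,[*(H+U*t),z])[0]
o=np.array([330,190])
print('tip pred',(f(-.088,.067,i)-o)*6,'cheek top outer',(f(-.062,.092,i)-o)*6)
j=pickle.load(open('w26.pkl','rb'))
print('knob inner top',f(.062,.088,j),'outer',f(.102,.088,j),'roll top near',f(.035,.113,j))
a=cv2.imread('pics/w26.png'); crop(a,240,265,400,440,4,'pics/w26a.png')
E
```

```text
tip pred [671.21647784 322.07642074] cheek top outer [629.57375231 320.16402554]
knob inner top [319.20614343 337.68231591] outer [319.10216451 293.44563813] roll top near [319.91170984 385.01666852]
```

View pics/w26a.png

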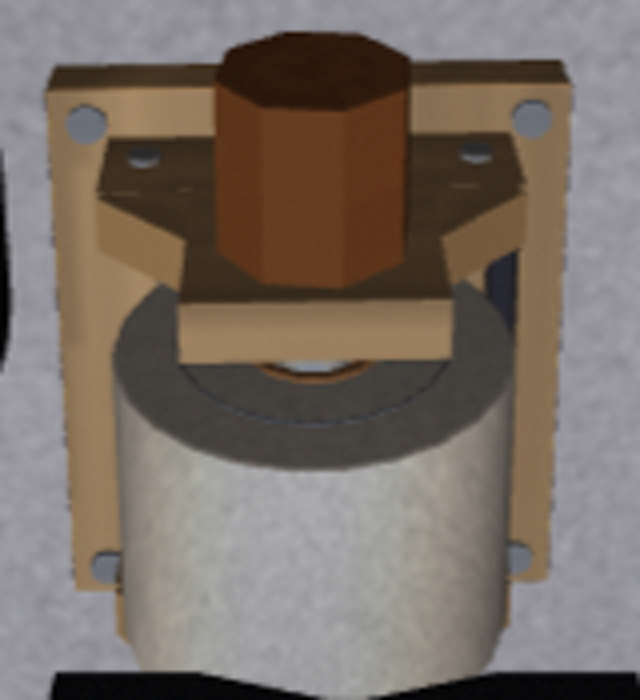

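```bash
python3 - <<'E'
from rig import r
print(r.hand_in())
E
```

```text
the job is handed in; nothing more can be done
None
```

The spindle is fitted to the holder and the job is handed in at about 27 s. No verdict was reported.

**What I did:**
- I gripped the upright spindle by its shaft and carried it to clear bench beside the holder. There I tipped it over the edge of its knob and let go once it was nearly down, so it dropped the last few degrees onto its side.
- I then took it by the knob and fed it tip-first from the +y side through the near cheek, the roll core and the far cheek. Partway in, the near hole levelled the shaft.
- It touched the far cheek once, at about 2 N. I backed off, corrected slightly and it went through.
- The final push met about 30 N with the knob home, against the 100 N limit. I then opened the gripper and backed off upward.

**Last checks:**
- **Position:** the tool stopped 81.8 mm from the holder's middle, where 82 mm is home. The knob's inner edge appears within about 1–2 mm of its home position in the wrist picture, and the tip stands out of the far cheek as expected.
- **Roll and bystanders:** the roll looks seated on its rollers. The screwdriver was the only bystander close to the arm's path, and it looks unmoved. I did not re-measure the other bystanders, but the arm stayed clear of them.
- **Disagreement:** the top and wrist cameras differed by about 4 mm in x. The shift was the same for the spindle and the holder, so it did not affect the fit.
- **Tool tilt:** the tool picked up about 2° of tilt while tipping the spindle. It caused no trouble.

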